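Load the spindle moulder's setting-up tray

ROBOT

A 7-joint arm with a two-finger parallel gripper is mounted at the origin on the work surface. World frame = base frame: x ahead of the robot, y to its left, z up, the work surface at z = 0. Lengths are in m, angles in rad, forces in N, time in s.
With the tool pointing down it reaches from about 0.4 to 0.85 m from the base axis. Payload 4.5 kg.
Tool frame: the origin (TCP) lies on the centre line of the jaws, within the pads' length; the fingertips stand 11 mm ahead of it and the grasp point (between the pads) lies 8 mm behind it; z points along the fingers, x is the direction in which the jaws open and shut, and the axes are right-handed (so a half turn about z gives the same grasp; the last joint's range is limited). The gripper opens to 88 mm and grips with 3 to 60 N. Pads are 18 mm wide; open, the fingers measure 123 mm over their backs; the gripper's body (75 mm by 187 mm) begins 45 mm behind the grasp point.
Start: joints at [-1.115, 0.689, -0.195, 1.565, 0.157, 0.902, -0.215], TCP at [0.256, 0.57, 0.25] pointing down, gripper open.
Joint ranges: [-3.01, 3.01], [-0.46, 2.08], [-1.47, 1.51], [0.13, 2.56], [-1, 4.14], [0.04, 2.09], [-2.66, 2.66]. Speed limits (rad/s): [2.57, 2.57, 3.14, 3.14, 3.14, 3.14, 3.14].

INTERFACE

Orientations are given as a unit quaternion [x, y, z, w].
In Python, from plant import r, vision, order, nets gives the robot as it stands.
- The arm moves only by the tool send_rows, never from a script. Its argument "series" is a list of rows, each an object with "delta_pos": the shift along the tool's x, y, z in cm, a list of three; "turn": the turn about the tool's z in degrees; "jaw": the closure, from 0 (fully open) to 1 (shut). In form: [{"delta_pos": [x, y, z], "turn": turn, "jaw": jaw}, ...]. A call has 1 to 8 rows; each row is the pose to reach, as a shift and turn from the pose commanded when the call began, along the tool's axes at that moment; what a row does not reach only later rows make up. A row lasts 1/12 s, in which the tool goes at most 41.7 mm and 7.16 degrees, less where a joint would pass 70% of its speed; a pose out of reach is approached as far as the arm can. A call with a gripper value outside its range is refused whole. The fingers move at their own pace and stop on an object; "force" is the grip in N (left out, the last holds). Time passes only in rows, so rows that repeat a pose let the fingers close. It gives the time, the measured TCP pose, the force and the opening at its end, in the units of the state.
- r.get_state(): the state, without advancing time (a new reading comes with each control period).
- vision.snapshot(name): name is "side" or "top" or "wrist"; returns the picture (384x512x3 uint8, blue, green, red); there is no depth.
- vision.camera_params(name): a dict with "intrinsics" (3x3 intrinsics, pixels), "D" ([k1, k2, p1, p2, k3] as OpenCV has them; the pictures are not rectified), "extrinsics" (4x4, takes a point from world to camera coordinates). Camera axes: x right, y down, z forward; pixel columns grow to the right and rows downward; lengths in m; the calibration is good to about 2 mm. A picture is of the moment at which its call begins: read the wrist's pose just before it. camera_params takes no time and is no camera call; for the wrist camera it gives the pose at the moment of the call.
- order.finish_job(): hands the job in, once; it reports no verdict.
Trained networks look in the newest picture that a camera, given by its name, has taken for a name from the list of things; names that differ only in an ending like _2 or _b are one class to them, and where a whole thing is asked for, a point or a joint stands for the part that bears it (a point fixed in the world has none). Each returns a list of dicts, best first, with "score" (0 to 1); they miss things now and then, are a little off and sometimes report something else, mostly with a low value. They report only what shows in the picture. A call takes as long as a camera call. They do not tell look-alikes from the thing itself.
- nets.boxes_of(camera, label): "location" ([row, column] as shares, 0 to 1, of the picture: columns of its width, rows of its height, amid what is visible of it).
- nets.trace(camera, label): "region" (384x512 bool, what is visible of it) and "location" ([row, column] as shares, 0 to 1, of the picture: columns of its width, rows of its height, amid what is visible of it).
The state is a dict: "clock": time; "q": joint angles; "qd": joint speeds; "joint_torque": joint torques, N m; "tool_pos": TCP position; "eef_rot": TCP orientation; "contact_force": force on the tool from outside, world axes, zero at the start; "moment": the same for the moment, N m; "opening": opening from 0.0 (shut) to 1.0 (fully open).
Only numpy, scipy, OpenCV 4.12 (cv2) and the standard library are available. Lean on these libraries where they do the work, as an engineer would, in place of code of your own. Each camera call takes 0.05 s, during which the arm holds its last target.

TASK

Load the tray for the next spindle moulder set-up: put the flange whose holes line up with the four studs down over them, flat on the stud plate; thread the two wide-bore collars onto the dowel, the large one underneath and the small one on top of it; and set the cutter head down gently, upright, in its round nest. The other two flanges and the small-bore collar belong to another machine: leave them where they lie.

Things in the scene. Friction and masses are not known exactly. Their poses are not given: they have to be found in the camera images.
- flange_four_wide: Turned aluminium hub flange: round disc 120 mm across and 12 mm thick with a hub, 44 mm across, standing up in its middle to 52 mm above the underside (the hub is what one grips; 26 mm bore through it). Four bolt holes of 16 mm, their centres 46 mm from the flange's centre, at 45, 135, 225 and 315 degrees from its x axis (32.5 mm off in x and in y). About 0.45 kg. Origin: centre of the underside, z up.
- flange_four_close: Turned aluminium hub flange: round disc 120 mm across and 12 mm thick with a hub, 44 mm across, standing up in its middle to 52 mm above the underside (the hub is what one grips; 26 mm bore through it). Four 16 mm bolt holes close in around the hub, their centres only 32 mm from the flange's centre. About 0.45 kg. Origin: centre of the underside, z up.
- flange_three: Turned aluminium hub flange: round disc 120 mm across and 12 mm thick with a hub, 44 mm across, standing up in its middle to 52 mm above the underside (the hub is what one grips; 26 mm bore through it). Three 16 mm bolt holes, their centres 46 mm from the flange's centre. About 0.45 kg. Origin: centre of the underside, z up.
- collar_thick: The large spacer collar: plain steel ring 60 mm across and 40 mm high, wide bore of 32 mm. About 0.6 kg. Origin: centre of the underside, z up.
- collar_thin: The small spacer collar: plain steel ring 50 mm across and 20 mm high, wide bore of 32 mm. About 0.2 kg. Origin: centre of the underside, z up.
- collar_small_bore: Steel collar 60 mm across and 28 mm high with a small bore of only 12 mm, too small for the dowel. About 0.55 kg. Origin: centre of the underside, z up.
- cutter_head: Dark steel cutter head: body 84 mm across and 30 mm high with four chip gullets and four knives in its edge, and above the body a hub 40 mm across that reaches 52 mm above the underside (the hub is what one grips). About 0.6 kg. Origin: centre of the underside, z up.
- stud_plate: Fixed holder in the tray: 120 mm square, plywood with a dark steel plate on top, from which four upright studs, 8 mm thick with tapered tips, stand 18 mm proud, 32.5 mm from the centre in x and in y (46 mm out on the diagonals). Origin: centre of the underside, z up; plate surface at z = 20 mm, stud tips at z = 38 mm.
- dowel_block: Fixed holder in the same tray: plywood block 120 mm square with one upright wooden dowel in its centre, 16 mm thick with a tapered tip, 50 mm high above the block. Origin: centre of the underside, z up; block surface at z = 20 mm, dowel tip at z = 70 mm.
- cutter_nest: Fixed holder in the same tray: plywood block 120 mm square, 20 mm high, with an open round recess in its top, 104 mm across. Origin: centre of the underside, z up; recess floor at z = 10 mm. The tray (394 by 138 mm, rim 32 mm above the bench) is fixed; the three holders stand in it in a row, in any order, 125 mm apart, on its floor 12 mm above the bench.
There are look-alikes about, which are no part of the job. Leave any blue or yellow look-alike of the cutter_head alone. What is shaped like the collar_thick but blue is not meant.

How it is judged:
At the end, for the whole second after the job is handed in: Wide-set four-hole flange flat on the stud plate; large collar, then small, on the dowel; cutter head in its nest: each within 3.5 mm of fully down, 9 mm (flange), 12 mm (collars), 15 mm (cutter) of centre, level to 0.06 rad, at rest; the other flanges and collar within 40 mm of their starts (z of flange_four_wide in the frame of stud_plate between 0.016 and 0.0235 m and horizontal distance between flange_four_wide and stud_plate below 0.009 m and angle between each of flange_four_wide, collar_thick, collar_thin, cutter_head's own z axis and vertical below 0.06 rad and linear speed of each of flange_four_wide, collar_thick, collar_thin, cutter_head below 0.02 m/s and angular speed of each of flange_four_wide, collar_thick, collar_thin, cutter_head below 0.2 rad/s and z of collar_thick in the frame of dowel_block between 0.016 and 0.0235 m and horizontal distance between each of collar_thick, collar_thin and dowel_block below 0.012 m and z of collar_thin in the frame of dowel_block between 0.056 and 0.0635 m and z of cutter_head in the frame of cutter_nest between 0.006 and 0.0135 m and horizontal distance between cutter_head and cutter_nest below 0.015 m and distance of each of flange_four_close, flange_three, collar_small_bore from where it was at the start of the episode below 0.04 m); the robot touches nothing.
It fails at once if a flange or collar that does not belong is moved more than 40 mm from where it lay (distance of any of flange_four_close, flange_three, collar_small_bore from where it was at the start of the episode above 0.04 m).
It fails at once if the cutter head is dropped from more than about 25 mm (faster than 0.7 m/s while not held) (contact force between the fingers and cutter_head below 0.2 N and linear speed of cutter_head above 0.7 m/s).
It also fails if it takes over 112 s, if anything falls off the work surface, if the arm or the gripper's body presses on something with over 40 N, if the wrist force passes 120 N, or if a joint passes its speed limit or range.

## Working session

There is one attempt and no reset: what is moved stays moved. The work goes in short steps, Python scripts to look and compute and a tool call to move; the robot and the scene stay as the last step left them, time stands still between calls to the robot, and variables do not carry over. Pictures are saved under pics/ and viewed, and the job is handed in when it is done.

Besides the shell and the picture viewer there is one more tool, called after ">>>" as name(argument=value, ...) on one line, values as JSON. send_rows: Moves the arm, as the interface text tells. Its arguments: {"type":"object","properties":{"series":{"type":"array"},"force":{"type":"number"}},"required":["series"]}

```bash
ls; mkdir -p pics
python3 - <<'E'
from plant import r, vision, order, nets
import cv2
s=r.get_state(); print(s)
for n in ["top","side","wrist"]:
    im=vision.snapshot(n); cv2.imwrite(f"pics/{n}0.png",im)
    p=vision.camera_params(n); print(n,p)
E
```

```text
pics
{'clock': 0.0, 'q': array([-1.11522875,  0.68997438, -0.19450711,  1.56634294,  0.15730597,
        0.90248183, -0.2150858 ]), 'qd': array([ 1.54261371e-04, -3.86511265e-04, -1.12901638e-03, -6.41280034e-05,
       -6.01352664e-04,  1.21390291e-04, -1.00198241e-03]), 'joint_torque': array([ 7.05990897e-05, -5.27563155e+01, -1.26692455e+00, -1.53427362e+01,
       -5.26759133e-02,  6.79404155e-03,  1.73577687e-04]), 'tool_pos': array([0.25565796, 0.56965358, 0.24891611]), 'eef_rot': array([ 8.39429639e-01,  5.43467623e-01, -7.21572303e-04,  5.50187540e-04]), 'contact_force': array([-0.73098677, -0.20466004, -0.62094639]), 'moment': array([-0.00731849, -0.00970258,  0.01391722]), 'opening': 0.998396947091014}
top {'intrinsics': array([[360.21376221,   0.        , 248.25760957],
       [  0.        , 360.21376221, 188.59845493],
       [  0.        ,   0.        ,   1.        ]]), 'D': array([-0.01125847,  0.        ,  0.        ,  0.        ,  0.        ]), 'extrinsics': array([[ 1.54523674e-02, -9.99878386e-01,  2.10677758e-03,
         5.65174771e-02],
       [-9.83780871e-01, -
[... 655 characters left out ...]
-0.66780111,  1.24074385],
       [ 0.        ,  0.        ,  0.        ,  1.        ]])}
wrist {'intrinsics': array([[270.23125895,   0.        , 253.72732355],
       [  0.        , 270.23125895, 188.65641416],
       [  0.        ,   0.        ,   1.        ]]), 'D': array([-0.03188673,  0.        ,  0.        ,  0.        ,  0.        ]), 'extrinsics': array([[ 4.10197112e-01,  9.11996651e-01, -6.61844335e-04,
        -6.24533785e-01],
       [ 8.67010191e-01, -3.89737820e-01,  3.10479887e-01,
        -4.31161388e-02],
       [ 2.82898671e-01, -1.27931778e-01, -9.50579719e-01,
         3.90543770e-01],
       [ 0.00000000e+00,  0.00000000e+00,  0.00000000e+00,
         1.00000000e+00]])}
```

View pics/top0.png

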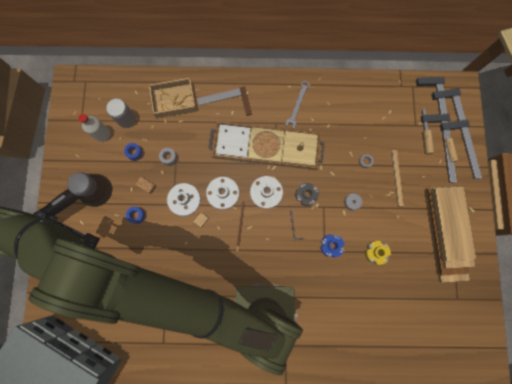

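View pics/side0.png

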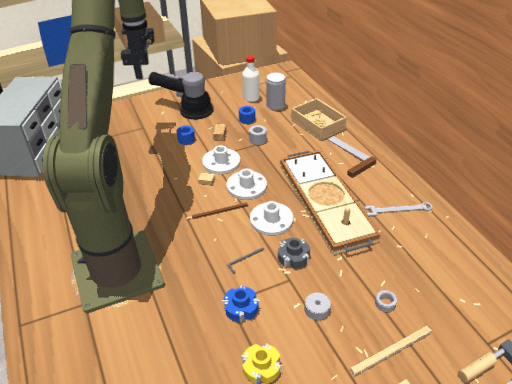

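View pics/wrist0.png

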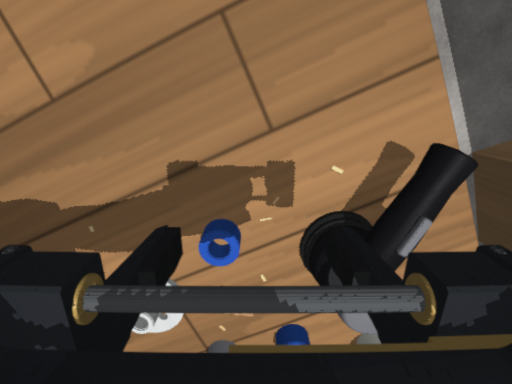

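The top view shows flanges near px (183,199), (222,192) and (266,192), the tray at (268,147), a cutter head at (307,195), the thin collar at (367,160), a solid-looking collar at (354,201) and a grey thick ring at (168,156). I'll zoom in and measure.

```bash
cat > h.py <<'E'
import numpy as np, cv2
def ray(p,uv):
    K,D,E=p["intrinsics"],p["D"],p["extrinsics"]
    n=cv2.undistortPoints(np.array([[uv]],float),K,D)[0,0]
    R,t=E[:3,:3],E[:3,3]
    return -R.T@t, R.T@np.array([n[0],n[1],1.])
def at(p,uv,z):
    o,d=ray(p,uv); return o+d*(z-o[2])/d[2]
def proj(p,X):
    E=p["extrinsics"]
    return cv2.projectPoints(np.atleast_2d(X).astype(float),cv2.Rodrigues(E[:3,:3])[0],E[:3,3],p["intrinsics"],p["D"])[0][:,0]
E
python3 - <<'E'
from plant import r, vision, order, nets
import cv2,numpy as np
from h import *
T=vision.camera_params("top");S=vision.camera_params("side")
a=cv2.imread("pics/top0.png")[120:260,140:400]; cv2.imwrite("pics/topz.png",cv2.resize(a,None,fx=3,fy=3,interpolation=cv2.INTER_CUBIC))
a=cv2.imread("pics/side0.png")[110:330,170:410]; cv2.imwrite("pics/sidez.png",cv2.resize(a,None,fx=2.7,fy=2.7,interpolation=cv2.INTER_CUBIC))
for n in ["flange_four_wide","flange_four_close","flange_three","collar_thick","collar_thin","collar_small_bore","cutter_head","stud_plate","dowel_block","cutter_nest"]:
    for c,P in (("top",T),("side",S)):
        for d in nets.trace(c,n)[:4]:
            uv=np.array([d["location"][1]*512,d["location"][0]*384]); 
            print(n,c,round(d["score"],2),uv.round(1),int(d["region"].sum()),at(P,uv,0.012).round(3)[:2])
E
```

```text
flange_four_wide top 0.82 [221.7 194.1] 725 [0.428 0.161]
flange_four_wide side 0.75 [244.7 187.5] 937 [0.423 0.142]
flange_four_close top 0.65 [183.6 198.4] 754 [0.409 0.301]
flange_four_close side 0.71 [223. 159.] 746 [0.415 0.3  ]
flange_three top 0.63 [264.8 188.2] 791 [0.452 0.002]
flange_three side 0.95 [271.5 217.3] 1171 [ 0.441 -0.006]
flange_three side 0.68 [221.6 156.7] 767 [0.415 0.314]
flange_three side 0.21 [256.4 135.1] 291 [0.567 0.375]
collar_thick top 0.73 [168.6 151. ] 210 [0.59  0.367]
collar_thick top 0.65 [130.  213.6] 237 [0.35  0.495]
collar_thick top 0.45 [302.4 190.4] 396 [ 0.446 -0.137]
collar_thick side 0.8 [184.7 135.5] 302 [0.344 0.48 ]
collar_thick side 0.52 [256.7 137.8] 271 [0.561 0.36 ]
collar_thick side 0.5 [244.7 112.7] 249 [0.587 0.523]
collar_thin side 0.55 [383.  305.2] 319 [ 0.551 -0.387]
collar_small_bore top 0.78 [351.6 203.3] 232 [ 0.401 -0.318]
collar_small_bore side 0.7 [317.6 307.1] 597 [ 0.408 -0.324]
cutter_head top 0.9 [303.9 189.3] 364 [ 0.45  -0.143]
cutter_head top 0.62 [376.2 253.4] 456 [ 0.22 -0.4 ]
cutter_head top 0.6 [330.8 243.6] 413 [ 0.253 -0.238]
cutter_head side 0.8 [293.  252.8] 790 [ 0.434 -0.149]
cutter_head side 0.74 [264.  367.3] 1280 [ 0.228 -0.411]
cutter_head side 0.65 [244.1 302.3] 1101 [ 0.257 -0.238]
stud_plate top 0.81 [234.1 140.8] 917 [0.633 0.12 ]
stud_plate side 0.55 [310.4 169.6] 985 [0.642 0.133]
dowel_block top 0.77 [297.7 150.2] 1026 [ 0.601 -0.121]
dowel_block side 0.74 [345.1 222.9] 1534 [ 0.615 -0.113]
cutter_nest top 0.59 [266.2 144.4] 1012 [ 0.621 -0.002]
cutter_nest side 0.59 [324.5 196.3] 1180 [0.619 0.006]
```

```bash
ls pics
```

```text
side0.png
sidez.png
top0.png
topz.png
wrist0.png
```

View pics/topz.png

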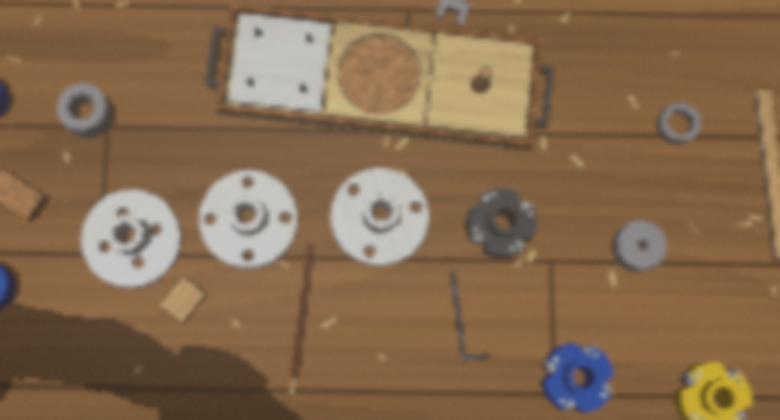

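View pics/sidez.png

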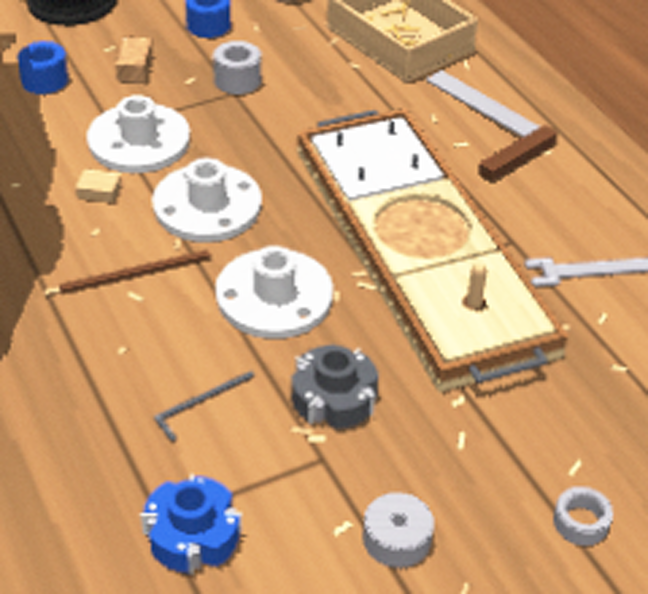

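The middle flange, at px (222,193), has its four holes wide-set, rotated about 45° to the plate. The left one is close-set and the right one has three holes. Next I'll work out the wrist camera's offset from the tool and plan hover moves.

```bash
cat >> h.py <<'E'
from scipy.spatial.transform import Rotation as Rn
def go(s,target,yaw=None):
    """delta cm in tool axes, turn deg, from measured pose to target (TCP) with tool-x at world yaw deg"""
    R=Rn.from_quat(s["eef_rot"]).as_matrix()
    d=R.T@(np.array(target)-s["tool_pos"])*100
    cur=np.degrees(np.arctan2(R[1,0],R[0,0]))
    out="pos %s yaw %.1f tilt %.4f -> delta %s"%(s["tool_pos"].round(4),cur,np.arccos(min(1,-R[2,2])),d.round(2))
    if yaw is not None:
        a=(-(yaw-cur)+90)%180-90; b=(-(yaw-cur)+180)%360-180
        out+=" turn %.1f (full %.1f)"%(a,b)
    return out
E
python3 - <<'E'
from plant import r, vision, order, nets
from h import *
s=r.get_state();W=vision.camera_params("wrist");T=vision.camera_params("top")
R=Rn.from_quat(s["eef_rot"]).as_matrix();E=W["extrinsics"]
c=-E[:3,:3].T@E[:3,3]; print("cam in tool",R.T@(c-s["tool_pos"]))
print("axis in tool",R.T@E[2,:3])
tp=s["tool_pos"]
for z in (0,0.012,0.05,0.15,tp[2]): print(z,proj(W,[tp[0],tp[1],z]))
for uv in [(256,100),(256,200),(20,100),(490,100)]: print(uv,(R.T@(at(W,uv,0.0)-tp)).round(3))
for nm,uv,z in [("fl",(222.7,192.7),.012),("cutter",(306.8,194),.03),("thick",(168,155.5),.03),("thin",(366.6,160.5),.02),("stud0",(225.8,130.7),.05),("stud1",(243,132.5),.05),("stud2",(223,147.3),.05),("stud3",(241,149),.05),("nest",(266,145),.032),("tl",(219,124.5),.032),("tr",(317.5,134.5),.032),("bl",(216,155.5),.032),("br",(316,165),.032)]:
    print(nm,at(T,uv,z).round(4))
print(go(s,[0.43,0.16,0.2],0))
E
```

```text
cam in tool [ 1.15163284e-04 -7.97540773e-02 -1.35119127e-01]
axis in tool [3.87604617e-04 3.10413163e-01 9.50601661e-01]
0 [[253.49693181 158.47665896]]
0.012 [[253.4966742  160.22065837]]
0.05 [[253.49575037 166.51023614]]
0.15 [[253.49211304 191.83312782]]
0.24973817319267158 [[253.48447561 248.30965872]]
(256, 100) [ 0.003 -0.081  0.25 ]
(256, 200) [0.004 0.064 0.25 ]
(20, 100) [-0.324 -0.084  0.25 ]
(490, 100) [ 0.329 -0.083  0.25 ]
fl [0.433  0.1578 0.012 ]
cutter [ 0.43   -0.1503  0.03  ]
thick [0.567  0.3638 0.03  ]
thin [ 0.5624 -0.3779  0.02  ]
stud0 [0.6599 0.1501 0.05  ]
stud1 [0.6539 0.0862 0.05  ]
stud2 [0.5958 0.1587 0.05  ]
stud3 [0.5904 0.0924 0.05  ]
nest [ 6.127e-01 -2.000e-04  3.200e-02]
tl [0.6903 0.1776 0.032 ]
tr [ 0.6569 -0.1934  0.032 ]
bl [0.5692 0.1851 0.032 ]
br [ 0.5389 -0.1855  0.032 ]
pos [0.2559 0.5703 0.2497] yaw 65.8 tilt 0.0001 -> delta [-30.3   32.68   4.97] turn 65.8 (full 65.8)
```

>>> send_rows(series=[{"delta_pos": [-15, 16, 2.5], "turn": 33, "jaw": 0}, {"delta_pos": [-15, 16, 2.5], "turn": 33, "jaw": 0}, {"delta_pos": [-15, 16, 2.5], "turn": 33, "jaw": 0}, {"delta_pos": [-30.3, 32.2, 5], "turn": 65.8, "jaw": 0}, {"delta_pos": [-30.3, 32.2, 5], "turn": 65.8, "jaw": 0}, {"delta_pos": [-30.3, 32.2, 5], "turn": 65.8, "jaw": 0}, {"delta_pos": [-30.3, 32.2, 5], "turn": 65.8, "jaw": 0}, {"delta_pos": [-30.3, 32.2, 5], "turn": 65.8, "jaw": 0}])

```text
clock: 1.82
tool_pos: [0.3836, 0.2629, 0.2124]
eef_rot: [0.997, 0.072, 0.0, -0.0]
contact_force: [0.6, 0.3, -0.5]
opening: 0.999
```

Run:
```python
from plant import r
from h import *
s=r.get_state();print(s["clock"],go(s,[0.433,0.158,0.2],0),s["q"].round(2))
```

```text
1.8167 pos [0.3836 0.2629 0.2124] yaw 8.2 tilt 0.0011 -> delta [ 3.39 11.08  1.23] turn 8.2 (full 8.2) [-0.73  0.55  0.04  2.08 -0.05  0.51 -0.51]
```

>>> send_rows(series=[{"delta_pos": [3.4, 11.1, 1.2], "turn": 8.2, "jaw": 0}, {"delta_pos": [3.4, 11.1, 1.2], "turn": 8.2, "jaw": 0}, {"delta_pos": [3.4, 11.1, 1.2], "turn": 8.2, "jaw": 0}, {"delta_pos": [3.4, 11.1, 1.2], "turn": 8.2, "jaw": 0}, {"delta_pos": [3.4, 11.1, 1.2], "turn": 8.2, "jaw": 0}, {"delta_pos": [3.4, 11.1, 1.2], "turn": 8.2, "jaw": 0}])

```text
clock: 2.32
tool_pos: [0.4331, 0.1607, 0.2003]
eef_rot: [1.0, 0.003, 0.0, -0.001]
contact_force: [-0.2, 0.4, -0.1]
opening: 1.003
```

Run:
```python
from plant import r,vision
from h import *
import pickle
s=r.get_state();P=vision.camera_params("wrist");im=vision.snapshot("wrist")
pickle.dump(P,open("w1.pkl","wb"));cv2.imwrite("pics/w1.png",im)
print(s["clock"],go(s,[0.433,0.158,0.2],0),s["q"].round(2))
print(proj(P,[[.433,.158,.012],[.433,.158,.052]]))
```

```text
2.3167 pos [0.4331 0.1607 0.2003] yaw 0.4 tilt 0.0011 -> delta [-0.01  0.27  0.03] turn 0.4 (full 0.4) [-0.48  0.57  0.05  2.1  -0.06  0.47 -0.39]
[[252.81020367 171.66158645]
 [252.71948228 180.76227035]]
```

View pics/w1.png

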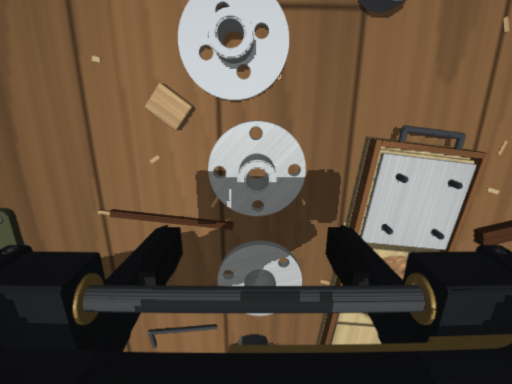

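Wrist view: the wide flange is at px (257,169), with holes at (256,132), (294,171), (258,206) and (220,172). The stud plate is at the right, with studs near (401,178), (455,184), (359,230) and (437,235).

Run:
```python
from h import *
import pickle
P=pickle.load(open("w1.pkl","rb"));im=cv2.imread("pics/w1.png")
a=im[120:255,340:500];b=im[115:225,200:320]
cv2.imwrite("pics/w1a.png",cv2.resize(a,None,fx=5,fy=5,interpolation=cv2.INTER_CUBIC)[:600,:800])
cv2.imwrite("pics/w1b.png",cv2.resize(b,None,fx=5,fy=5,interpolation=cv2.INTER_CUBIC))
h=[at(P,u,.012)[:2] for u in [(256,132),(294,171),(258,206),(220,172)]]
h=np.array(h);print(h.round(4),h.mean(0));d=h-h.mean(0);print(np.degrees(np.arctan2(d[:,1],d[:,0])),np.linalg.norm(d,axis=1))
```

```text
[[0.4365 0.2063]
 [0.4838 0.1591]
 [0.4399 0.1126]
 [0.3925 0.1574]] [0.43818144 0.15882872]
[  91.97986812    0.38163506  -87.89757543 -178.15868658] [0.04746479 0.04562837 0.04630282 0.0457098 ]
```

View pics/w1a.png

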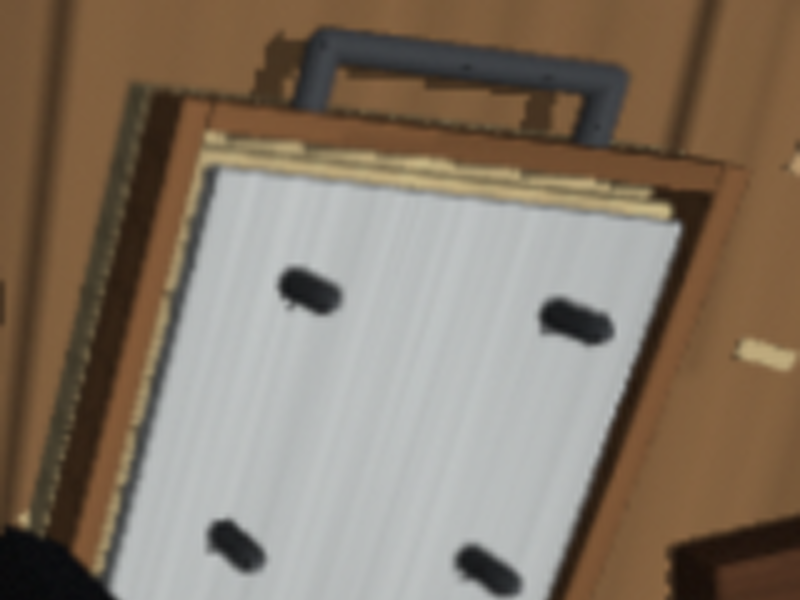

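View pics/w1b.png

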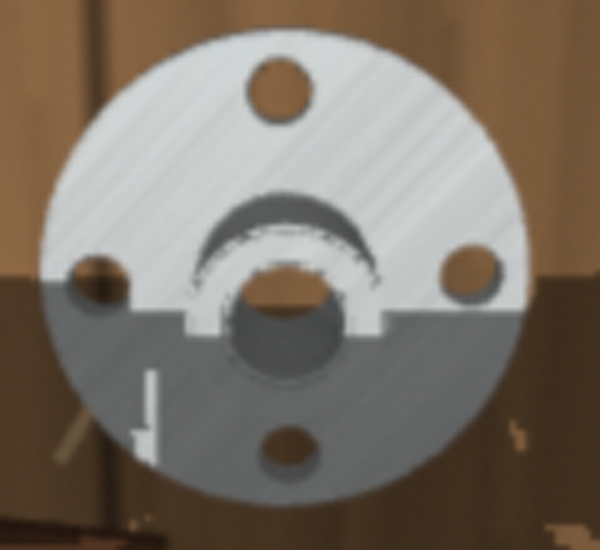

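Run:
```python
from plant import r
from h import *
import pickle
P=pickle.load(open("w1.pkl","rb"))
z=lambda L,o:[((u+.5)/5-.5+o[0],(v+.5)/5-.5+o[1]) for u,v in L]
def rep(h):
    h=np.array(h)[:,:2];c=h.mean(0);d=h-c;print(h.round(4).tolist(),"c",c.round(4));print((np.degrees(np.arctan2(d[:,1],d[:,0]))%90).round(1),(np.linalg.norm(d,axis=1)*1e3).round(1))
rep([at(P,u,.012) for u in z([(280,90),(472,274),(290,453),(98,284)],(200,115))])
print("disc pts",[at(P,u,.012)[:2].round(4) for u in z([(40,280),(530,280),(287,27),(287,506)],(200,115))])
print("bore top",at(P,z([(287,322)],(200,115))[0],.052))
rep([at(P,u,.032) for u in z([(295,284),(557,313),(472,560),(222,535)],(340,120))])
rep([at(P,u,.05) for u in z([(332,299),(602,329),(511,584),(254,559)],(340,120))])
s=r.get_state();print(go(s,[0.4375,0.158,0.028],0))
```

```text
[[0.4361, 0.2056], [0.4837, 0.1612], [0.4394, 0.1137], [0.3915, 0.1581]] c [0.4377 0.1596]
[2.  1.9 2.1 1.9] [46.  46.1 46.  46.2]
disc pts [array([0.3772, 0.1591]), array([0.4981, 0.1597]), array([0.4376, 0.2201]), array([0.4387, 0.0989])]
bore top [0.43765854 0.16002658 0.052     ]
[[0.6044, 0.1585], [0.6696, 0.1518], [0.6628, 0.0865], [0.5971, 0.0935]] c [0.6335 0.1226]
[39.  39.  39.1 38.6] [46.2 46.4 46.5 46.5]
[[0.6032, 0.16], [0.667, 0.1534], [0.6603, 0.0892], [0.5961, 0.096]] c [0.6316 0.1247]
[38.8 39.1 39.  38.9] [45.4 45.6 45.6 45.7]
pos [0.4328 0.1614 0.2003] yaw 0.5 tilt 0.0013 -> delta [ 0.47  0.37 17.23] turn 0.5 (full 0.5)
```

>>> send_rows(series=[{"delta_pos": [0.5, 0.2, 4], "turn": 0.5, "jaw": 0}, {"delta_pos": [0.5, 0.2, 8], "turn": 0.5, "jaw": 0}, {"delta_pos": [0.5, 0.2, 12], "turn": 0.5, "jaw": 0}, {"delta_pos": [0.5, 0.2, 14], "turn": 0.5, "jaw": 0}, {"delta_pos": [0.5, 0.2, 15.5], "turn": 0.5, "jaw": 0}, {"delta_pos": [0.5, 0.2, 16.5], "turn": 0.5, "jaw": 0}, {"delta_pos": [0.5, 0.2, 17], "turn": 0.5, "jaw": 0}, {"delta_pos": [0.5, 0.2, 17], "turn": 0.5, "jaw": 0}])

```text
clock: 3.03
tool_pos: [0.4378, 0.1589, 0.0297]
eef_rot: [1.0, -0.0, -0.0, -0.0]
contact_force: [-0.3, -0.2, 0.4]
opening: 1.005
```

Run:
```python
from plant import r
from h import *
s=r.get_state();print(go(s,[0.4377,0.1597,0.03],0))
```

```text
pos [0.4378 0.1589 0.0297] yaw -0.0 tilt 0.0008 -> delta [-0.01 -0.08 -0.03] turn -0.0 (full -0.0)
```

Positioned; closing with 30 N.

>>> send_rows(series=[{"delta_pos": [0, 0, 0], "turn": 0, "jaw": 1}, {"delta_pos": [0, 0, 0], "turn": 0, "jaw": 1}, {"delta_pos": [0, 0, 0], "turn": 0, "jaw": 1}, {"delta_pos": [0, 0, 0], "turn": 0, "jaw": 1}, {"delta_pos": [0, 0, 0], "turn": 0, "jaw": 1}, {"delta_pos": [0, 0, 0], "turn": 0, "jaw": 1}, {"delta_pos": [0, 0, 0], "turn": 0, "jaw": 1}], force=35)

```text
clock: 3.62
tool_pos: [0.4373, 0.1576, 0.0304]
eef_rot: [1.0, -0.001, -0.001, 0.0]
contact_force: [-2.9, 1.5, 4.8]
opening: 0.496
```

>>> send_rows(series=[{"delta_pos": [0, 0, -2], "turn": 0, "jaw": 1}, {"delta_pos": [0, 0, -5], "turn": 0, "jaw": 1}, {"delta_pos": [0, 0, -9], "turn": 0, "jaw": 1}, {"delta_pos": [0, 0, -12], "turn": 0, "jaw": 1}, {"delta_pos": [0, 0, -14], "turn": 0, "jaw": 1}, {"delta_pos": [0, 0, -14], "turn": 0, "jaw": 1}])

```text
clock: 4.12
tool_pos: [0.4397, 0.1582, 0.1732]
eef_rot: [1.0, -0.002, 0.003, -0.001]
contact_force: [0.7, -1.0, -5.7]
opening: 0.492
```

Run:
```python
from plant import r
from h import *
s=r.get_state();print(s["opening"]*88,s["contact_force"],go(s,[0.633,0.123,0.17],37))
```

```text
43.261761274071034 [ 0.70464186 -1.01361736 -5.73075608] pos [0.4397 0.1582 0.1732] yaw -0.2 tilt 0.0062 -> delta [19.34  3.46  0.42] turn -37.2 (full -37.2)
```

>>> send_rows(series=[{"delta_pos": [4, 0.7, 0], "turn": -7, "jaw": 1}, {"delta_pos": [8, 1.4, 0], "turn": -14, "jaw": 1}, {"delta_pos": [12, 2.1, 0], "turn": -21, "jaw": 1}, {"delta_pos": [15.5, 2.8, 0], "turn": -28, "jaw": 1}, {"delta_pos": [18, 3.3, 0], "turn": -34, "jaw": 1}, {"delta_pos": [19.5, 3.5, 0], "turn": -37.2, "jaw": 1}, {"delta_pos": [19.5, 3.5, 0], "turn": -37.2, "jaw": 1}, {"delta_pos": [19.5, 3.5, 0], "turn": -37.2, "jaw": 1}])

```text
clock: 4.78
tool_pos: [0.6318, 0.1213, 0.167]
eef_rot: [0.949, 0.317, -0.002, -0.001]
contact_force: [-0.7, 0.9, -6.0]
opening: 0.491
```

Run:
```python
from plant import r,vision
from h import *
import pickle
s=r.get_state();P=vision.camera_params("wrist");im=vision.snapshot("wrist")
pickle.dump((s,P),open("w2.pkl","wb"));cv2.imwrite("pics/w2.png",im)
print(s["clock"],go(s,[0.633,0.123,0.17],37),s["q"].round(2))
print(proj(P,[[.633,.123,.032]]))
```

```text
4.7833 pos [0.6318 0.1213 0.167 ] yaw 36.9 tilt 0.0050 -> delta [ 0.19 -0.06 -0.31] turn -0.1 (full -0.1) [-0.17  0.81 -0.17  1.58  0.18  0.77  0.23]
[[255.49633441 180.9458103 ]]
```

View pics/w2.png

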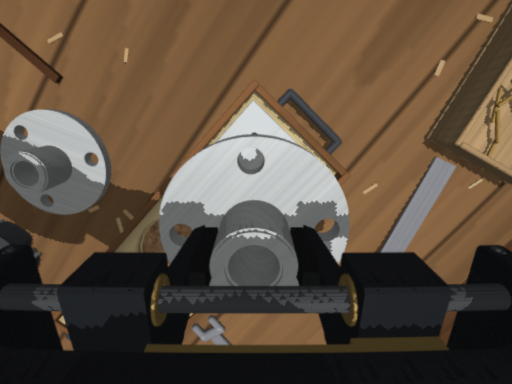

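The flange is held: holes at (251,160), (182,234) and (327,226), with one stud tip showing behind its edge at (254,135). I'll measure its pose in the hand.

Run:
```python
from h import *
import pickle
s,P=pickle.load(open("w2.pkl","rb"));im=cv2.imread("pics/w2.png")
cv2.imwrite("pics/w2a.png",cv2.resize(im[120:270,150:360],None,fx=3.8,fy=3.8,interpolation=cv2.INTER_CUBIC))
zt=s["tool_pos"][2]-.0297+.012
h=np.array([at(P,u,zt)[:2] for u in [(251,160),(182,234),(327,226)]]);print(h)
c=(h[1]+h[2])/2;print("c",c,"tool",s["tool_pos"]);d=h-c;print(np.degrees(np.arctan2(d[:,1],d[:,0]))%90,np.linalg.norm(d,axis=1))
tc=np.array([s["tool_pos"][0],s["tool_pos"][1],zt])
for a in range(37,360,90):
  for off in (0,2): 
    t=np.radians(a+2+off); print(a,off,proj(P,[tc+.046*np.array([np.cos(t),np.sin(t),0])]))
print("stud",at(P,(254,135),.05),at(P,(254,135),.045))
```

```text
[[0.60251616 0.15861815]
 [0.5960083  0.0943558 ]
 [0.66544005 0.15358052]]
c [0.63072417 0.12396816] tool [0.63181746 0.12133939 0.16695189]
[39.14849391 40.46390971 40.46390971] [0.04468012 0.04562986 0.04562986]
37 0 [[326.03277072 231.64488959]]
37 2 [[326.1097802  229.34045122]]
127 0 [[249.90585324 162.44497805]]
127 2 [[247.1301136  162.59210837]]
217 0 [[180.43966101 236.27088709]]
217 2 [[180.79377331 238.52952502]]
307 0 [[255.49392057 294.27353216]]
307 2 [[257.83491759 294.17302767]]
stud [0.60211851 0.16162289 0.05      ] [0.60245949 0.16114831 0.045     ]
```

View pics/w2a.png

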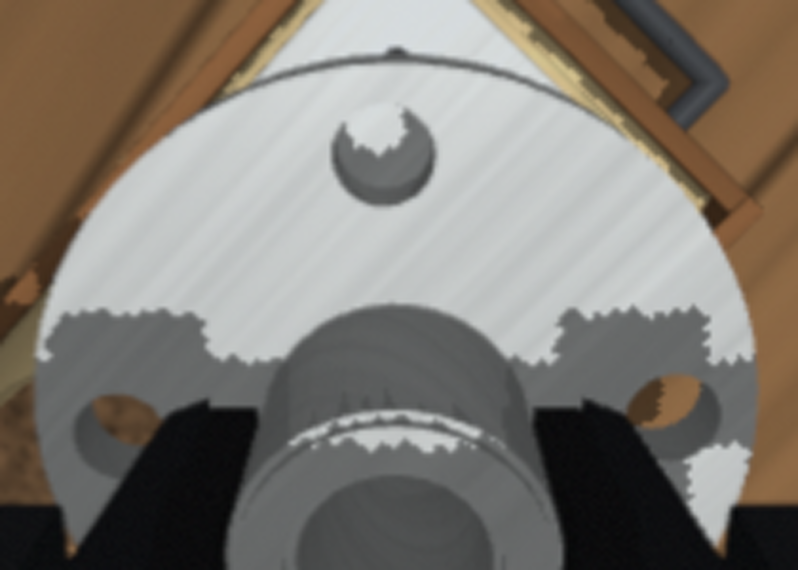

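>>> send_rows(series=[{"delta_pos": [0.2, 0, 2.5], "turn": 0, "jaw": 1}, {"delta_pos": [0.2, 0, 5], "turn": 0, "jaw": 1}, {"delta_pos": [0.2, 0, 7], "turn": 0, "jaw": 1}, {"delta_pos": [0.2, 0, 8], "turn": 0, "jaw": 1}, {"delta_pos": [0.2, 0, 8.1], "turn": 0, "jaw": 1}, {"delta_pos": [0.2, 0, 8.1], "turn": 0, "jaw": 1}])

```text
clock: 5.33
tool_pos: [0.6337, 0.1238, 0.0887]
eef_rot: [0.948, 0.318, -0.001, -0.0]
contact_force: [1.4, 0.1, -4.7]
opening: 0.492
```

Run:
```python
from plant import r,vision
from h import *
import pickle
s=r.get_state();P=vision.camera_params("wrist");im=vision.snapshot("wrist")
pickle.dump((s,P),open("w3.pkl","wb"))
cv2.imwrite("pics/w3.png",cv2.resize(im[120:270,150:360],None,fx=3.8,fy=3.8,interpolation=cv2.INTER_CUBIC))
im=vision.snapshot("side")
cv2.imwrite("pics/s3.png",cv2.resize(im[90:240,230:400],None,fx=4,fy=4,interpolation=cv2.INTER_CUBIC))
print(s["clock"],go(s,[0.6335,0.1227,0.0617],37),s["contact_force"])
```

```text
5.3333 pos [0.6337 0.1238 0.0887] yaw 37.1 tilt 0.0018 -> delta [-0.08  0.08  2.7 ] turn 0.1 (full 0.1) [ 1.41293678  0.13253039 -4.74039463]
```

View pics/w3.png

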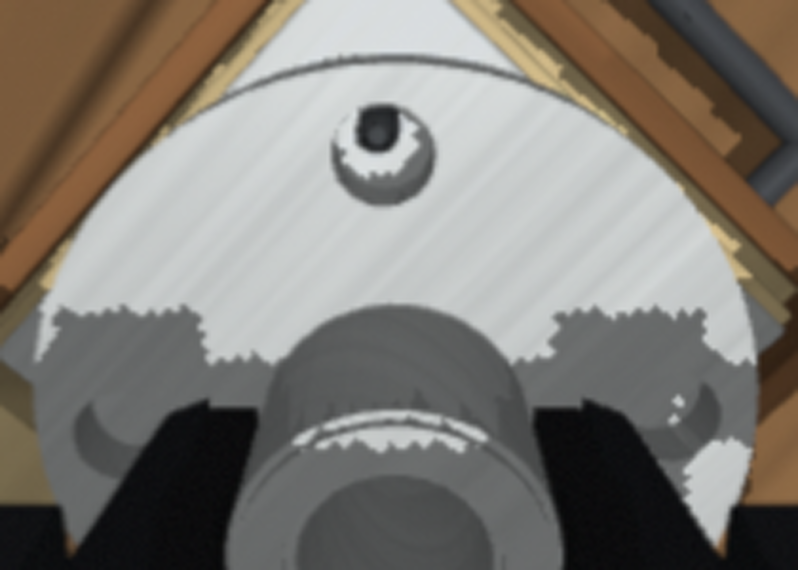

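View pics/s3.png

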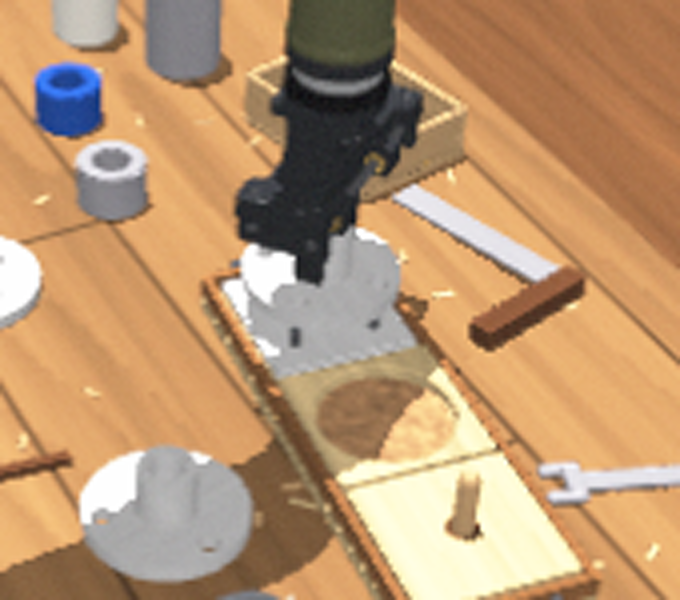

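Run:
```python
from h import *
import pickle
s,P=pickle.load(open("w3.pkl","rb"))
f=lambda u,v:((u+.5)/3.8-.5+150,(v+.5)/3.8-.5+120)
a=at(P,f(377,132),.05);b=at(P,f(384,154),.071)
R=Rn.from_quat(s["eef_rot"]).as_matrix()
print("tip",a,"hole",b,"need move tool mm",(R.T@(a-b)*1e3).round(1))
```

```text
tip [0.60348382 0.15954689 0.05      ] hole [0.60425641 0.16091479 0.071     ] need move tool mm [-1.4  0.6 21. ]
```

>>> send_rows(series=[{"delta_pos": [-0.1, 0.07, 0], "turn": 0, "jaw": 1}, {"delta_pos": [-0.1, 0.07, 0.4], "turn": 0, "jaw": 1}, {"delta_pos": [-0.1, 0.07, 0.8], "turn": 0, "jaw": 1}, {"delta_pos": [-0.1, 0.07, 1.2], "turn": 0, "jaw": 1}, {"delta_pos": [-0.1, 0.07, 1.6], "turn": 0, "jaw": 1}, {"delta_pos": [-0.1, 0.07, 2.0], "turn": 0, "jaw": 1}, {"delta_pos": [-0.1, 0.07, 2.3], "turn": 0, "jaw": 1}, {"delta_pos": [-0.1, 0.07, 2.4], "turn": 0, "jaw": 1}])

```text
clock: 6.1
tool_pos: [0.6339, 0.1222, 0.0644]
eef_rot: [0.948, 0.318, -0.001, -0.0]
contact_force: [-0.8, -0.6, -6.1]
opening: 0.487
```

Run:
```python
from plant import r,vision
from h import *
s=r.get_state()
print(s["clock"],go(s,[0.6335,0.1227,0.0617],37),s["contact_force"],s["moment"])
```

```text
6.1 pos [0.6339 0.1222 0.0644] yaw 37.0 tilt 0.0012 -> delta [ 0.   -0.07  0.27] turn 0.0 (full 0.0) [-0.77820678 -0.59716079 -6.07842411] [-0.11620673 -0.03862773  0.00251839]
```

>>> send_rows(series=[{"delta_pos": [0, 0, 0.15], "turn": 0, "jaw": 1}, {"delta_pos": [0, 0, 0.27], "turn": 0, "jaw": 1}, {"delta_pos": [0, 0, 0.27], "turn": 0, "jaw": 1}, {"delta_pos": [0, 0, 0.27], "turn": 0, "jaw": 0.4}, {"delta_pos": [0, 0, 0.27], "turn": 0, "jaw": 0.3}, {"delta_pos": [0, 0, 0.27], "turn": 0, "jaw": 0.3}, {"delta_pos": [0, 0, 0.27], "turn": 0, "jaw": 0.2}, {"delta_pos": [0, 0, 0.27], "turn": 0, "jaw": 0.2}])

```text
clock: 6.77
tool_pos: [0.6347, 0.1224, 0.063]
eef_rot: [0.948, 0.318, 0.001, 0.0]
contact_force: [0.7, 0.2, -0.8]
opening: 0.796
```

>>> send_rows(series=[{"delta_pos": [0, 0, -2], "turn": 0, "jaw": 0.2}, {"delta_pos": [0, 0, -5], "turn": 0, "jaw": 0.2}, {"delta_pos": [0, 0, -9], "turn": 0, "jaw": 0}, {"delta_pos": [0, 0, -12], "turn": 0, "jaw": 0}, {"delta_pos": [0, 0, -14], "turn": 0, "jaw": 0}, {"delta_pos": [0, 0, -14], "turn": 0, "jaw": 0}])

```text
clock: 7.27
tool_pos: [0.6374, 0.1231, 0.208]
eef_rot: [0.948, 0.317, 0.005, 0.0]
contact_force: [1.2, 0.2, 0.2]
opening: 0.999
```

Run:
```python
from plant import r,vision
from h import *
import pickle
s=r.get_state();P=vision.camera_params("wrist");im=vision.snapshot("wrist")
pickle.dump((s,P),open("w4.pkl","wb"));cv2.imwrite("pics/w4.png",im)
print(s["clock"],go(s,[0.43,-0.148,0.2],0),s["q"].round(2))
```

```text
7.2667 pos [0.6374 0.1231 0.208 ] yaw 37.0 tilt 0.0100 -> delta [-32.88   9.16   0.53] turn 37.0 (full 37.0) [-0.17  0.76 -0.18  1.54  0.17  0.84  0.24]
```

View pics/w4.png

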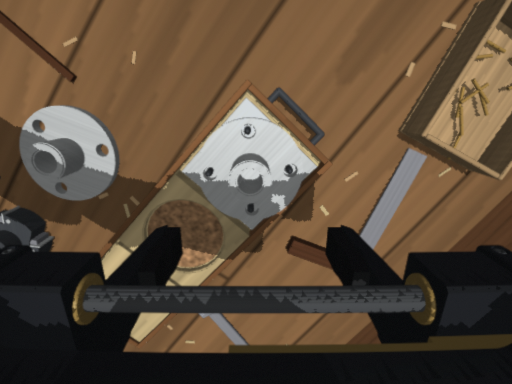

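Flange seated, with a stud visible in each hole: (249,131), (291,170), (251,209), (210,174). Now the cutter head.

>>> send_rows(series=[{"delta_pos": [-33, 9.2, 0.5], "turn": 37, "jaw": 0}, {"delta_pos": [-33, 9.2, 0.5], "turn": 37, "jaw": 0}, {"delta_pos": [-33, 9.2, 0.5], "turn": 37, "jaw": 0}, {"delta_pos": [-33, 9.2, 0.5], "turn": 37, "jaw": 0}, {"delta_pos": [-33, 9.2, 0.5], "turn": 37, "jaw": 0}, {"delta_pos": [-33, 9.2, 0.5], "turn": 37, "jaw": 0}, {"delta_pos": [-33, 9.2, 0.5], "turn": 37, "jaw": 0}, {"delta_pos": [-33, 9.2, 0.5], "turn": 37, "jaw": 0}])

```text
clock: 7.98
tool_pos: [0.4297, -0.1435, 0.1966]
eef_rot: [1.0, 0.001, -0.001, -0.0]
contact_force: [-0.2, -0.7, 0.1]
opening: 0.999
```

>>> send_rows(series=[{"delta_pos": [-1, 0, 0], "turn": 0, "jaw": 0}, {"delta_pos": [-1, 0, 0], "turn": 0, "jaw": 0}, {"delta_pos": [-1, 0, 0], "turn": 0, "jaw": 0}])

```text
clock: 8.23
tool_pos: [0.4217, -0.1423, 0.197]
eef_rot: [1.0, 0.0, -0.0, -0.0]
contact_force: [0.5, 1.0, 0.4]
opening: 1.0
```

Run:
```python
from plant import r,vision
from h import *
import pickle
s=r.get_state();P=vision.camera_params("wrist");im=vision.snapshot("wrist")
pickle.dump((s,P),open("w5.pkl","wb"));cv2.imwrite("pics/w5.png",im)
print(s["clock"],go(s,[0.4345,-0.148,0.2],0),s["q"].round(2))
```

```text
8.2333 pos [ 0.4217 -0.1423  0.197 ] yaw 0.0 tilt 0.0013 -> delta [ 1.28  0.57 -0.3 ] turn 0.0 (full 0.0) [ 0.26  0.56 -0.05  2.15  0.07  0.44  0.15]
```

View pics/w5.png

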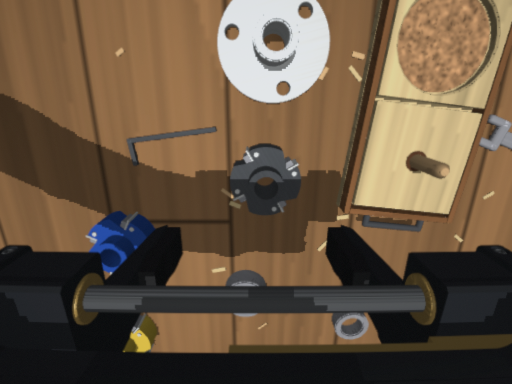

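The cutter head is at px (265,180) with its bore near (265,187). The dowel base is near (413,160), and the nest recess is an ellipse around (447,45).

Run:
```python
from h import *
import pickle
im=cv2.imread("pics/w5.png")
cv2.imwrite("pics/w5a.png",cv2.resize(im[130:230,215:315],None,fx=6,fy=6,interpolation=cv2.INTER_CUBIC))
cv2.imwrite("pics/w5b.png",cv2.resize(im[0:230,340:512],None,fx=2.6,fy=2.6,interpolation=cv2.INTER_CUBIC))
```

```text
(no output)
```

View pics/w5a.png

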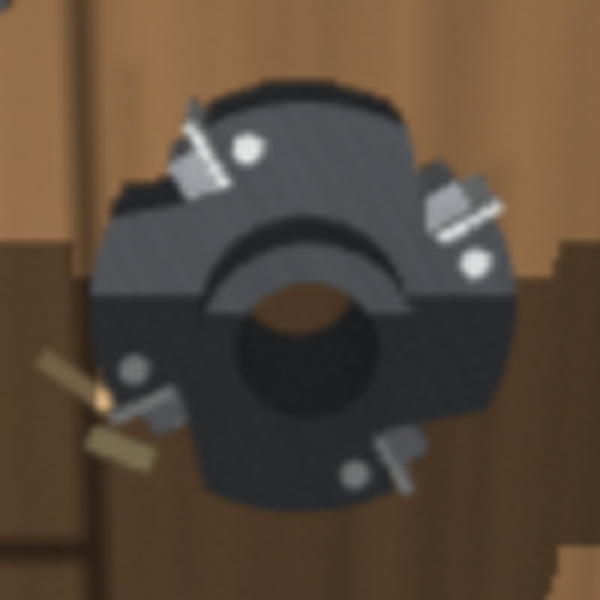

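View pics/w5b.png

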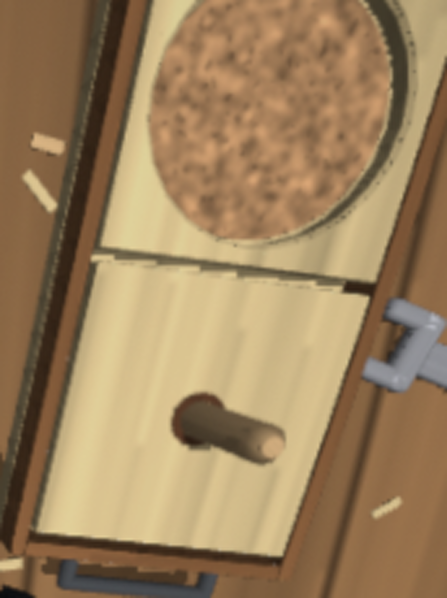

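Run:
```python
from h import *
import pickle
s,P=pickle.load(open("w5.pkl","rb"))
f=lambda u,v:((u+.5)/6-.5+215,(v+.5)/6-.5+130)
b=np.array([at(P,f(*q),.030)[:2] for q in [(247,149),(475,263),(355,475),(134,370)]]);print(b.round(4).tolist(),b.mean(0))
print("bore",at(P,f(307,350),.052))
g=lambda u,v:((u+.5)/2.6-.5+340,(v+.5)/2.6-.5+0)
print("dowel base",at(P,g(204,420),.032),"tip",at(P,g(268,444),.082))
print("nest lowpt, left",at(P,g(248,243),.032),at(P,g(150,118),.032))
print(go(s,[*b.mean(0),0.044],0))
```

```text
[[0.4248, -0.1194], [0.4688, -0.1416], [0.4466, -0.1856], [0.4027, -0.1633]] [ 0.43573624 -0.15246254]
bore [ 0.43563073 -0.15210302  0.052     ]
dowel base [ 0.61070746 -0.12653023  0.032     ] tip [ 0.60553381 -0.12478192  0.082     ]
nest lowpt, left [ 0.61588397 -0.05250807  0.032     ] [ 0.56803204 -0.00670364  0.032     ]
pos [ 0.4217 -0.1423  0.197 ] yaw 0.0 tilt 0.0013 -> delta [ 1.42  1.04 15.3 ] turn 0.0 (full 0.0)
```

>>> send_rows(series=[{"delta_pos": [1.4, 1.0, 4], "turn": 0, "jaw": 0}, {"delta_pos": [1.4, 1.0, 8], "turn": 0, "jaw": 0}, {"delta_pos": [1.4, 1.0, 11], "turn": 0, "jaw": 0}, {"delta_pos": [1.4, 1.0, 13], "turn": 0, "jaw": 0}, {"delta_pos": [1.4, 1.0, 14.5], "turn": 0, "jaw": 0}, {"delta_pos": [1.4, 1.0, 15.3], "turn": 0, "jaw": 0}, {"delta_pos": [1.4, 1.0, 15.3], "turn": 0, "jaw": 0}, {"delta_pos": [1.4, 1.0, 15.3], "turn": 0, "jaw": 0}])

```text
clock: 8.95
tool_pos: [0.4368, -0.1516, 0.0445]
eef_rot: [1.0, 0.001, 0.0, -0.0]
contact_force: [-1.1, -0.2, 0.6]
opening: 0.998
```

Run:
```python
from plant import r
from h import *
s=r.get_state();print(go(s,[0.4357,-0.1523,0.0435],0))
```

```text
pos [ 0.4368 -0.1516  0.0445] yaw 0.1 tilt 0.0006 -> delta [-0.11  0.07  0.1 ] turn 0.1 (full 0.1)
```

>>> send_rows(series=[{"delta_pos": [-0.1, 0.05, 0.1], "turn": 0, "jaw": 1}, {"delta_pos": [-0.1, 0.05, 0.1], "turn": 0, "jaw": 1}, {"delta_pos": [-0.1, 0.05, 0.1], "turn": 0, "jaw": 1}, {"delta_pos": [-0.1, 0.05, 0.1], "turn": 0, "jaw": 1}, {"delta_pos": [-0.1, 0.05, 0.1], "turn": 0, "jaw": 1}, {"delta_pos": [-0.1, 0.05, 0.1], "turn": 0, "jaw": 1}, {"delta_pos": [-0.1, 0.05, 0.1], "turn": 0, "jaw": 1}, {"delta_pos": [-0.1, 0.05, 0.1], "turn": 0, "jaw": 1}], force=45)

```text
clock: 9.62
tool_pos: [0.4349, -0.1531, 0.0437]
eef_rot: [1.0, 0.0, 0.0, -0.0]
contact_force: [-0.7, 0.4, 1.7]
opening: 0.446
```

>>> send_rows(series=[{"delta_pos": [0, 0, -1], "turn": 0, "jaw": 1}, {"delta_pos": [0, 0, -3], "turn": 0, "jaw": 1}, {"delta_pos": [0, 0, -5.5], "turn": 0, "jaw": 1}, {"delta_pos": [0, 0, -8], "turn": 0, "jaw": 1}, {"delta_pos": [0, 0, -10], "turn": 0, "jaw": 1}, {"delta_pos": [0, 0, -10], "turn": 0, "jaw": 1}])

```text
clock: 10.12
tool_pos: [0.436, -0.1536, 0.1467]
eef_rot: [1.0, 0.0, 0.002, 0.001]
contact_force: [0.2, -0.3, -6.5]
opening: 0.441
```

Run:
```python
from plant import r
from h import *
s=r.get_state();print(s["opening"]*88,s["contact_force"],go(s,[0.619,-0.001,0.144],0))
```

```text
38.769798228159566 [ 0.241441   -0.30348829 -6.52449757] pos [ 0.436  -0.1536  0.1467] yaw 0.0 tilt 0.0051 -> delta [ 18.3  -15.25   0.34] turn 0.0 (full 0.0)
```

>>> send_rows(series=[{"delta_pos": [2, -1.7, 0], "turn": 0, "jaw": 1}, {"delta_pos": [5, -4.2, 0], "turn": 0, "jaw": 1}, {"delta_pos": [8, -6.7, 0], "turn": 0, "jaw": 1}, {"delta_pos": [11, -9.2, 0], "turn": 0, "jaw": 1}, {"delta_pos": [14, -11.7, 0], "turn": 0, "jaw": 1}, {"delta_pos": [16.5, -13.7, 0], "turn": 0, "jaw": 1}, {"delta_pos": [18.3, -15.2, 0], "turn": 0, "jaw": 1}, {"delta_pos": [18.3, -15.2, 0], "turn": 0, "jaw": 1}])

```text
clock: 10.78
tool_pos: [0.6215, 0.006, 0.1419]
eef_rot: [1.0, 0.004, 0.002, -0.003]
contact_force: [0.9, 1.0, -7.1]
opening: 0.444
```

Run:
```python
from plant import r,vision
from h import *
import pickle
s=r.get_state();P=vision.camera_params("wrist");im=vision.snapshot("wrist")
pickle.dump((s,P),open("w6.pkl","wb"));cv2.imwrite("pics/w6.png",im)
print(s["clock"],go(s,[0.619,-0.001,0.075],0),s["q"].round(2))
```

```text
10.7833 pos [0.6215 0.006  0.1419] yaw 0.4 tilt 0.0063 -> delta [-0.28  0.73  6.68] turn 0.4 (full 0.4) [-0.08  0.82 -0.01  1.68 -0.    0.64 -0.07]
```

View pics/w6.png

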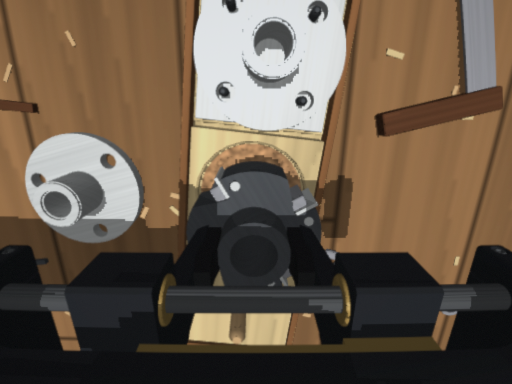

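The cutter is held over the nest, and the nest rim shows as an arc from (199,178) over (250,141) to (303,178). The flange hub and studs can be seen above it. I'll fit the rim.

Run:
```python
from h import *
import pickle
from scipy.optimize import least_squares
s,P=pickle.load(open("w6.pkl","rb"));im=cv2.imread("pics/w6.png")
c=im[120:230,180:330].copy()
v=im.copy()
t=np.linspace(0,2*np.pi,200)
for cx,cy,col in [(.619,-.001,(0,255,0)),(.619,.003,(255,0,0))]:
    for q in proj(P,np.c_[cx+.052*np.cos(t),cy+.052*np.sin(t),np.full(200,.032)]):
        q=q.round().astype(int)
        if 0<=q[0]<512 and 0<=q[1]<384: v[q[1],q[0]]=col
a=np.hstack([c,v[120:230,180:330]])
cv2.imwrite("pics/w6a.png",cv2.resize(a,(800,293),interpolation=cv2.INTER_CUBIC))
```

```text
(no output)
```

View pics/w6a.png

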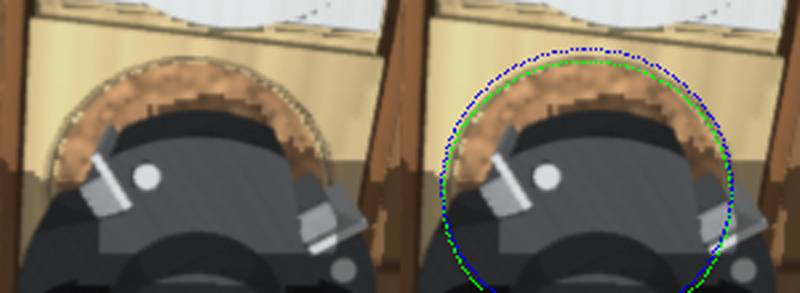

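>>> send_rows(series=[{"delta_pos": [-0.2, 0.6, 0], "turn": 0, "jaw": 1}, {"delta_pos": [-0.2, 0.6, 2], "turn": 0, "jaw": 1}, {"delta_pos": [-0.2, 0.6, 4], "turn": 0, "jaw": 1}, {"delta_pos": [-0.2, 0.6, 5.5], "turn": 0, "jaw": 1}, {"delta_pos": [-0.2, 0.6, 6.5], "turn": 0, "jaw": 1}, {"delta_pos": [-0.2, 0.6, 7], "turn": 0, "jaw": 1}, {"delta_pos": [-0.2, 0.6, 7.2], "turn": 0, "jaw": 1}, {"delta_pos": [-0.2, 0.6, 7.2], "turn": 0, "jaw": 1}])

```text
clock: 11.5
tool_pos: [0.6156, -0.0077, 0.0715]
eef_rot: [1.0, -0.0, -0.0, 0.0]
contact_force: [-0.0, 0.7, -6.2]
opening: 0.444
```

Run:
```python
from plant import r
from h import *
s=r.get_state();print(s["opening"]*88,s["contact_force"],go(s,[0.620,0.0,0.0657],0))
```

```text
39.07063833243021 [-0.0393053   0.69874507 -6.18512843] pos [ 0.6156 -0.0077  0.0715] yaw -0.0 tilt 0.0006 -> delta [ 0.44 -0.77  0.58] turn -0.0 (full -0.0)
```

>>> send_rows(series=[{"delta_pos": [0.45, -0.75, 0], "turn": 0, "jaw": 1}, {"delta_pos": [0.45, -0.75, 0.1], "turn": 0, "jaw": 1}, {"delta_pos": [0.45, -0.75, 0.2], "turn": 0, "jaw": 1}, {"delta_pos": [0.45, -0.75, 0.35], "turn": 0, "jaw": 1}, {"delta_pos": [0.45, -0.75, 0.45], "turn": 0, "jaw": 1}, {"delta_pos": [0.45, -0.75, 0.55], "turn": 0, "jaw": 1}, {"delta_pos": [0.45, -0.75, 0.55], "turn": 0, "jaw": 1}])

```text
clock: 12.08
tool_pos: [0.6201, 0.0003, 0.0659]
eef_rot: [1.0, 0.0, -0.0, 0.0]
contact_force: [-0.4, -0.2, -7.1]
opening: 0.444
```

Run:
```python
from plant import r
from h import *
s=r.get_state();print(s["opening"]*88,s["contact_force"],go(s,[0.620,0.0,0.0657],0))
```

```text
39.04135510153439 [-0.39817957 -0.16556361 -7.13144989] pos [6.201e-01 3.000e-04 6.590e-02] yaw 0.0 tilt 0.0005 -> delta [-0.01  0.03  0.02] turn 0.0 (full 0.0)
```

>>> send_rows(series=[{"delta_pos": [0, 0, 0.08], "turn": 0, "jaw": 1}, {"delta_pos": [0, 0, 0.15], "turn": 0, "jaw": 1}, {"delta_pos": [0, 0, 0.15], "turn": 0, "jaw": 1}])

```text
clock: 12.33
tool_pos: [0.6202, 0.0003, 0.0658]
eef_rot: [1.0, 0.0, -0.0, 0.0]
contact_force: [-2.6, -0.8, 2.7]
opening: 0.444
```

Contact: the wrist force has risen, so the head sits on the floor. Releasing.

>>> send_rows(series=[{"delta_pos": [0, 0, 0], "turn": 0, "jaw": 0.5}, {"delta_pos": [0, 0, 0], "turn": 0, "jaw": 0.4}, {"delta_pos": [0, 0, 0], "turn": 0, "jaw": 0.3}, {"delta_pos": [0, 0, 0], "turn": 0, "jaw": 0.2}, {"delta_pos": [0, 0, 0], "turn": 0, "jaw": 0.2}, {"delta_pos": [0, 0, -1.5], "turn": 0, "jaw": 0.2}, {"delta_pos": [0, 0, -4], "turn": 0, "jaw": 0.2}, {"delta_pos": [0, 0, -7], "turn": 0, "jaw": 0.2}])

```text
clock: 13.0
tool_pos: [0.6191, 0.0006, 0.1338]
eef_rot: [1.0, 0.0, -0.002, 0.0]
contact_force: [0.1, -0.6, -0.2]
opening: 0.798
```

Run:
```python
from plant import r
from h import *
s=r.get_state();print(go(s,[0.571,0.3656,0.2],0),go(s,[0.571,0.3656,0.2],40))
```

```text
pos [6.191e-01 6.000e-04 1.338e-01] yaw 0.0 tilt 0.0038 -> delta [ -4.81 -36.51  -6.6 ] turn 0.0 (full 0.0) pos [6.191e-01 6.000e-04 1.338e-01] yaw 0.0 tilt 0.0038 -> delta [ -4.81 -36.51  -6.6 ] turn -40.0 (full -40.0)
```

>>> send_rows(series=[{"delta_pos": [-0.5, -3.5, -3], "turn": 0, "jaw": 0}, {"delta_pos": [-1, -7, -5], "turn": 0, "jaw": 0}, {"delta_pos": [-1.5, -11, -6.6], "turn": 0, "jaw": 0}, {"delta_pos": [-2, -15, -6.6], "turn": 0, "jaw": 0}, {"delta_pos": [-2.5, -19, -6.6], "turn": 0, "jaw": 0}, {"delta_pos": [-3, -23, -6.6], "turn": 0, "jaw": 0}, {"delta_pos": [-3.5, -27, -6.6], "turn": 0, "jaw": 0}, {"delta_pos": [-4.1, -31, -6.6], "turn": 0, "jaw": 0}])

```text
clock: 13.67
tool_pos: [0.5787, 0.3128, 0.2008]
eef_rot: [1.0, 0.0, 0.0, -0.0]
contact_force: [1.5, 0.2, -0.3]
opening: 0.997
```

>>> send_rows(series=[{"delta_pos": [-0.5, -3.5, 0], "turn": 0, "jaw": 0}, {"delta_pos": [-0.7, -5.5, 0], "turn": 0, "jaw": 0}, {"delta_pos": [-0.7, -5.5, 0], "turn": 0, "jaw": 0}, {"delta_pos": [-0.7, -5.5, 0], "turn": 0, "jaw": 0}, {"delta_pos": [-0.7, -5.5, 0], "turn": 0, "jaw": 0}])

```text
clock: 14.08
tool_pos: [0.5726, 0.3637, 0.2005]
eef_rot: [1.0, -0.0, 0.0, 0.001]
contact_force: [-0.2, -0.3, -0.6]
opening: 1.001
```

Run:
```python
from plant import r,vision
from h import *
import pickle
s=r.get_state();P=vision.camera_params("wrist");im=vision.snapshot("wrist")
pickle.dump((s,P),open("w7.pkl","wb"));cv2.imwrite("pics/w7.png",im)
a=im[100:250,170:350];cv2.imwrite("pics/w7a.png",cv2.resize(a,None,fx=4,fy=4,interpolation=cv2.INTER_CUBIC))
print(s["clock"],go(s,[0.571,0.3656,0.2],0),s["q"].round(2),np.abs(s["qd"]).max())
im=vision.snapshot("top");cv2.imwrite("pics/t7.png",cv2.resize(im[110:220,140:400],None,fx=3,fy=3,interpolation=cv2.INTER_CUBIC))
```

```text
14.0833 pos [0.5726 0.3637 0.2005] yaw -0.0 tilt 0.0019 -> delta [-0.17 -0.19  0.05] turn -0.0 (full -0.0) [-0.67  0.82  0.08  1.44 -0.07  0.89 -0.58] 0.021913538473024012
```

View pics/w7a.png

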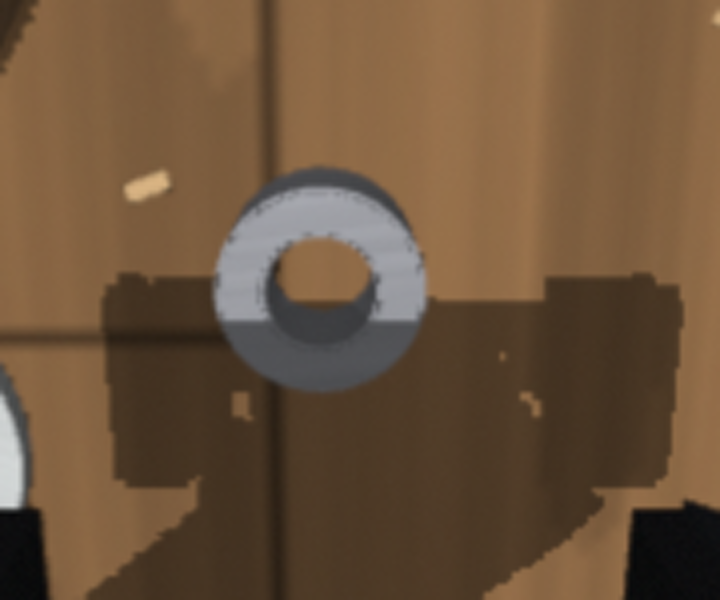

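View pics/t7.png

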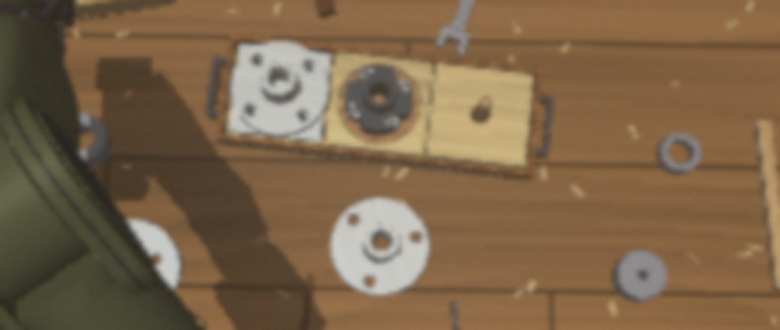

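The flange and cutter look well centred in the top view. In the wrist crop, the thick collar's top ring is centred at (320,289), about px (250,172).

Run:
```python
from h import *
import pickle
s,P=pickle.load(open("w7.pkl","rb"))
f=lambda u,v:((u+.5)/4-.5+170,(v+.5)/4-.5+100)
c=at(P,f(320.5,289),.04);print(c,at(P,f(321,291),.04));L=at(P,f(213,289),.04);R=at(P,f(428,289),.04);print(R-L)
print(go(s,[c[0],c[1],.018],0))
```

```text
[0.56922113 0.36747068 0.04      ] [0.56935854 0.36688844 0.04      ]
[ 0.06063063 -0.00012332  0.        ]
pos [0.5726 0.3637 0.2005] yaw -0.0 tilt 0.0019 -> delta [-0.35 -0.41 18.25] turn -0.0 (full -0.0)
```

>>> send_rows(series=[{"delta_pos": [-0.3, -0.3, 4], "turn": 0, "jaw": 0}, {"delta_pos": [-0.3, -0.3, 8], "turn": 0, "jaw": 0}, {"delta_pos": [-0.3, -0.3, 12], "turn": 0, "jaw": 0}, {"delta_pos": [-0.3, -0.3, 15], "turn": 0, "jaw": 0}, {"delta_pos": [-0.3, -0.3, 17], "turn": 0, "jaw": 0}, {"delta_pos": [-0.3, -0.3, 18], "turn": 0, "jaw": 0}, {"delta_pos": [-0.3, -0.3, 18.2], "turn": 0, "jaw": 0}, {"delta_pos": [-0.3, -0.3, 18.2], "turn": 0, "jaw": 0}])

```text
clock: 14.85
tool_pos: [0.5698, 0.3677, 0.019]
eef_rot: [1.0, -0.0, 0.0, 0.0]
contact_force: [0.2, 0.2, 0.4]
opening: 1.002
```

Run:
```python
from plant import r
from h import *
s=r.get_state();print(go(s,[0.5693,0.3672,0.018],0))
```

```text
pos [0.5698 0.3677 0.019 ] yaw -0.0 tilt 0.0005 -> delta [-0.05  0.05  0.1 ] turn -0.0 (full -0.0)
```

>>> send_rows(series=[{"delta_pos": [-0.05, 0.05, 0.1], "turn": 0, "jaw": 1}, {"delta_pos": [-0.05, 0.05, 0.1], "turn": 0, "jaw": 1}, {"delta_pos": [-0.05, 0.05, 0.1], "turn": 0, "jaw": 1}, {"delta_pos": [-0.05, 0.05, 0.1], "turn": 0, "jaw": 1}, {"delta_pos": [-0.05, 0.05, 0.1], "turn": 0, "jaw": 1}, {"delta_pos": [-0.05, 0.05, 0.1], "turn": 0, "jaw": 1}], force=45)

```text
clock: 15.35
tool_pos: [0.5685, 0.3684, 0.0187]
eef_rot: [1.0, 0.0, 0.0, -0.0]
contact_force: [-1.5, -0.7, 6.4]
opening: 0.676
```

>>> send_rows(series=[{"delta_pos": [0, 0, -2], "turn": 0, "jaw": 1}, {"delta_pos": [0, 0, -5], "turn": 0, "jaw": 1}, {"delta_pos": [0, 0, -9], "turn": 0, "jaw": 1}, {"delta_pos": [0, 0, -13], "turn": 0, "jaw": 1}, {"delta_pos": [0, 0, -15.5], "turn": 0, "jaw": 1}, {"delta_pos": [0, 0, -17], "turn": 0, "jaw": 1}, {"delta_pos": [0, 0, -17], "turn": 0, "jaw": 1}])

```text
clock: 15.93
tool_pos: [0.5702, 0.3689, 0.1911]
eef_rot: [1.0, 0.0, 0.003, -0.002]
contact_force: [0.1, 0.4, -5.8]
opening: 0.669
```

Run:
```python
from plant import r
from h import *
s=r.get_state();print(s["opening"]*88,s["contact_force"],go(s,[0.606,-0.125,0.19],0))
```

```text
58.86987036075455 [ 0.11286403  0.38949891 -5.84814699] pos [0.5702 0.3689 0.1911] yaw 0.0 tilt 0.0062 -> delta [ 3.55 49.39 -0.05] turn 0.0 (full 0.0)
```

>>> send_rows(series=[{"delta_pos": [0.2, 2.5, 0], "turn": 0, "jaw": 1}, {"delta_pos": [0.5, 6, 0], "turn": 0, "jaw": 1}, {"delta_pos": [0.8, 10, 0], "turn": 0, "jaw": 1}, {"delta_pos": [1.1, 14, 0], "turn": 0, "jaw": 1}, {"delta_pos": [1.4, 18, 0], "turn": 0, "jaw": 1}, {"delta_pos": [1.7, 22, 0], "turn": 0, "jaw": 1}, {"delta_pos": [2, 26, 0], "turn": 0, "jaw": 1}, {"delta_pos": [2.3, 30, 0], "turn": 0, "jaw": 1}])

```text
clock: 16.6
tool_pos: [0.59, 0.066, 0.1854]
eef_rot: [1.0, 0.001, -0.002, 0.0]
contact_force: [0.4, 0.1, -5.5]
opening: 0.672
```

>>> send_rows(series=[{"delta_pos": [0.3, 4, 0], "turn": 0, "jaw": 1}, {"delta_pos": [0.6, 8, 0], "turn": 0, "jaw": 1}, {"delta_pos": [0.9, 12, 0], "turn": 0, "jaw": 1}, {"delta_pos": [1.1, 15, 0], "turn": 0, "jaw": 1}, {"delta_pos": [1.2, 17.5, 0], "turn": 0, "jaw": 1}, {"delta_pos": [1.3, 19.2, 0], "turn": 0, "jaw": 1}, {"delta_pos": [1.3, 19.2, 0], "turn": 0, "jaw": 1}, {"delta_pos": [1.3, 19.2, 0], "turn": 0, "jaw": 1}])

```text
clock: 17.27
tool_pos: [0.6033, -0.1254, 0.1855]
eef_rot: [1.0, -0.001, -0.002, -0.0]
contact_force: [0.1, -1.0, -5.5]
opening: 0.676
```

>>> send_rows(series=[{"delta_pos": [0, 0, 0], "turn": 0, "jaw": 1}, {"delta_pos": [0, 0, 0], "turn": 0, "jaw": 1}, {"delta_pos": [0, 0, 0], "turn": 0, "jaw": 1}])

```text
clock: 17.52
tool_pos: [0.6048, -0.1221, 0.1871]
eef_rot: [1.0, 0.002, -0.001, -0.001]
contact_force: [-0.2, -0.3, -5.2]
opening: 0.671
```

Run:
```python
from plant import r,vision
from h import *
import pickle
s=r.get_state();P=vision.camera_params("wrist");im=vision.snapshot("wrist")
pickle.dump((s,P),open("w8.pkl","wb"));cv2.imwrite("pics/w8.png",im)
print(s["clock"],go(s,[0.606,-0.125,0.19],0),s["q"].round(2),np.abs(s["qd"]).max())
```

```text
17.5167 pos [ 0.6048 -0.1221  0.1871] yaw 0.2 tilt 0.0016 -> delta [ 0.12  0.29 -0.29] turn 0.2 (full 0.2) [ 0.14  0.75 -0.02  1.66  0.02  0.74  0.11] 0.007078283827539561
```

View pics/w8.png

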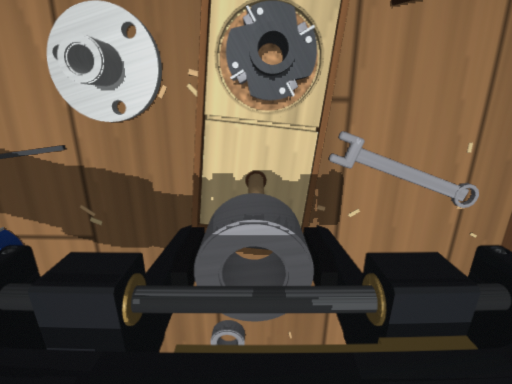

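The cutter is well inside its nest ring at (270,53). The dowel's foot shows at (257,181), just above the held collar.

Run:
```python
from h import *
import pickle
s,P=pickle.load(open("w8.pkl","rb"));im=cv2.imread("pics/w8.png")
v=im.copy();t=np.linspace(0,2*np.pi,60)
v=cv2.resize(im[100:220,190:340],None,fx=5,fy=5,interpolation=cv2.INTER_CUBIC);w=v.copy()
for cx,cy,col in [(.606,-.125,(0,255,0))]:
  for z in (.032,.078):
    for q in proj(P,np.c_[cx+.008*np.cos(t),cy+.008*np.sin(t),np.full(60,z)]):
        q=((q-[190,100]+.5)*5-.5).round().astype(int)
        cv2.circle(w,tuple(q),1,col,-1)
cv2.imwrite("pics/w8a.png",cv2.resize(np.hstack([v[250:,200:600],w[250:,200:600]]),(800,350)))
print(proj(P,[[.606,-.125,.032],[.606,-.125,.082]]))
```

```text
[[254.0791125  179.32733871]
 [254.12785198 193.97189756]]
```

View pics/w8a.png

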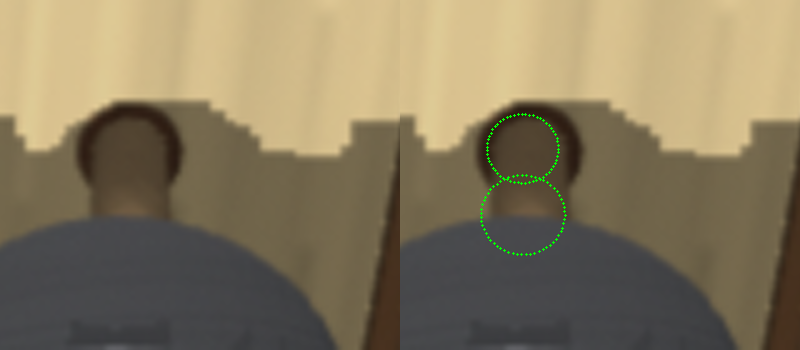

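>>> send_rows(series=[{"delta_pos": [0.25, 0.25, 1.5], "turn": 0, "jaw": 1}, {"delta_pos": [0.25, 0.25, 4], "turn": 0, "jaw": 1}, {"delta_pos": [0.25, 0.25, 6], "turn": 0, "jaw": 1}, {"delta_pos": [0.25, 0.25, 7.3], "turn": 0, "jaw": 1}, {"delta_pos": [0.25, 0.25, 7.5], "turn": 0, "jaw": 1}, {"delta_pos": [0.25, 0.25, 7.5], "turn": 0, "jaw": 1}, {"delta_pos": [0.25, 0.25, 7.5], "turn": 0, "jaw": 1}, {"delta_pos": [0.25, 0.25, 7.5], "turn": 0, "jaw": 1}])

```text
clock: 18.23
tool_pos: [0.6085, -0.1264, 0.1139]
eef_rot: [1.0, 0.0, 0.001, 0.0]
contact_force: [-0.0, 0.1, -5.5]
opening: 0.676
```

Run:
```python
from plant import r,vision
from h import *
s=r.get_state();print(go(s,[0.6077,-0.1255,.0505],0),s["contact_force"])
im=vision.snapshot("side");cv2.imwrite("pics/s9.png",cv2.resize(im[110:280,260:420],None,fx=3.5,fy=3.5,interpolation=cv2.INTER_CUBIC))
```

```text
pos [ 0.6085 -0.1264  0.1139] yaw 0.1 tilt 0.0026 -> delta [-0.1  -0.09  6.34] turn 0.1 (full 0.1) [-0.04799488  0.13065078 -5.51470338]
```

View pics/s9.png

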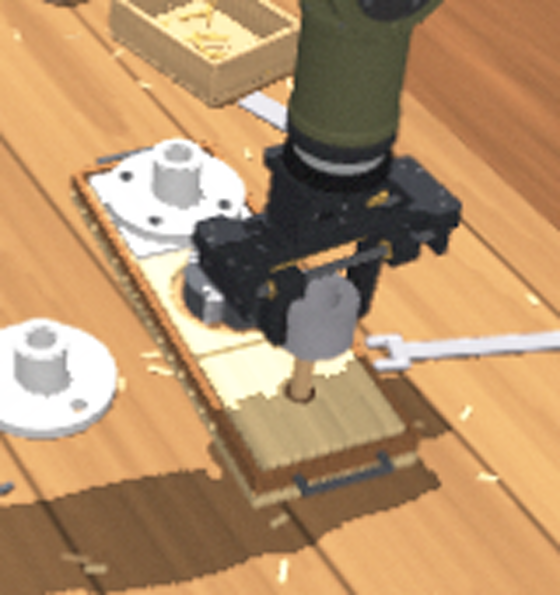

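Run:
```python
from plant import vision
from h import *
S=vision.camera_params("side")
X=np.array([[.6077,-.1255,z] for z in (.032,.06,.082)]+[[.6085,-.1264,.0955],[.6085,-.1264,.1355]])
print(((proj(S,X)-[260,110]+.5)*3.5-.5).round(0))
```

```text
[[302. 391.]
 [306. 365.]
 [309. 344.]
 [313. 332.]
 [319. 292.]]
```

Run:
```python
from h import *
import pickle
s,P=pickle.load(open("w8.pkl","rb"));im=cv2.imread("pics/w8.png")
t=np.linspace(0,2*np.pi,90);tp=s["tool_pos"]
v=cv2.resize(im[180:330,180:330],None,fx=4,fy=4,interpolation=cv2.INTER_CUBIC)
for r_,z in ((.03,.2086),(.016,.2086),(.03,.1686)):
    for q in proj(P,np.c_[tp[0]+r_*np.cos(t),tp[1]+r_*np.sin(t),np.full(90,z)]):
        cv2.circle(v,tuple(((q-[180,180]+.5)*4-.5).round().astype(int)),1,(0,255,0),-1)
cv2.imwrite("pics/w8b.png",v)
a=cv2.imread("pics/s9.png")[240:420,230:400];cv2.imwrite("pics/s9z.png",cv2.resize(a,None,fx=3,fy=3))
```

```text
(no output)
```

View pics/w8b.png

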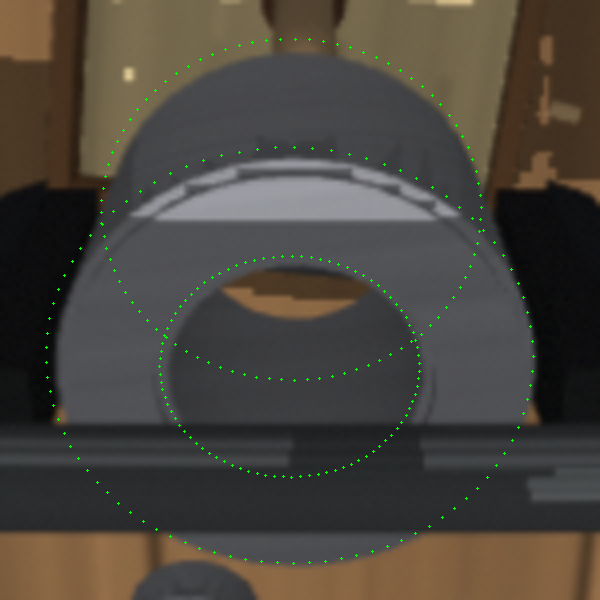

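View pics/s9z.png

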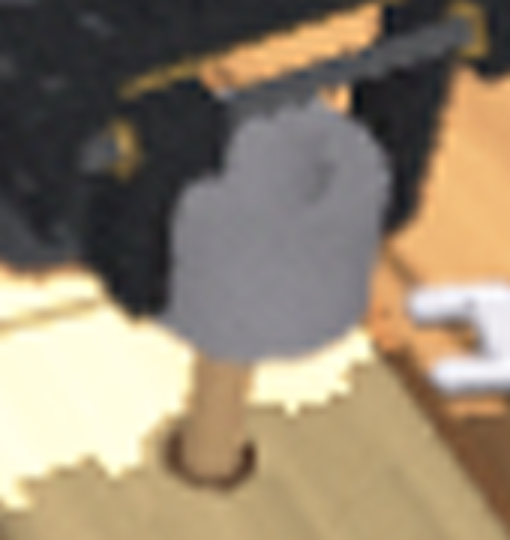

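In-hand collar and dowel agree with the predictions to about 1–2 mm, against 8 mm of clearance. Lowering.

>>> send_rows(series=[{"delta_pos": [-0.1, -0.1, 0.6], "turn": 0, "jaw": 1}, {"delta_pos": [-0.1, -0.1, 1.4], "turn": 0, "jaw": 1}, {"delta_pos": [-0.1, -0.1, 2.4], "turn": 0, "jaw": 1}, {"delta_pos": [-0.1, -0.1, 3.4], "turn": 0, "jaw": 1}, {"delta_pos": [-0.1, -0.1, 4.4], "turn": 0, "jaw": 1}, {"delta_pos": [-0.1, -0.1, 5.2], "turn": 0, "jaw": 1}, {"delta_pos": [-0.1, -0.1, 5.7], "turn": 0, "jaw": 1}, {"delta_pos": [-0.1, -0.1, 5.9], "turn": 0, "jaw": 1}])

```text
clock: 18.95
tool_pos: [0.6058, -0.1253, 0.0522]
eef_rot: [1.0, 0.0, -0.001, -0.0]
contact_force: [-0.3, 0.8, -6.5]
opening: 0.674
```

>>> send_rows(series=[{"delta_pos": [0, 0, 0.1], "turn": 0, "jaw": 1}, {"delta_pos": [0, 0, 0.2], "turn": 0, "jaw": 1}, {"delta_pos": [0, 0, 0.3], "turn": 0, "jaw": 1}, {"delta_pos": [0, 0, 0.3], "turn": 0, "jaw": 1}])

```text
clock: 19.28
tool_pos: [0.6067, -0.1255, 0.0509]
eef_rot: [1.0, 0.0, 0.0, -0.0]
contact_force: [-0.5, 0.6, -5.7]
opening: 0.67
```

>>> send_rows(series=[{"delta_pos": [0, 0, 0.1], "turn": 0, "jaw": 1}, {"delta_pos": [0, 0, 0.15], "turn": 0, "jaw": 1}, {"delta_pos": [0, 0, 0.15], "turn": 0, "jaw": 1}])

```text
clock: 19.53
tool_pos: [0.6068, -0.1255, 0.0507]
eef_rot: [1.0, 0.0, 0.0, 0.0]
contact_force: [-2.0, -0.2, 4.1]
opening: 0.672
```

Seated contact. Release and lift.

>>> send_rows(series=[{"delta_pos": [0, 0, 0], "turn": 0, "jaw": 0.28}, {"delta_pos": [0, 0, 0], "turn": 0, "jaw": 0.2}, {"delta_pos": [0, 0, 0], "turn": 0, "jaw": 0.1}, {"delta_pos": [0, 0, 0], "turn": 0, "jaw": 0.1}, {"delta_pos": [0, 0, -1.5], "turn": 0, "jaw": 0.1}, {"delta_pos": [0, 0, -4], "turn": 0, "jaw": 0.1}, {"delta_pos": [0, 0, -8], "turn": 0, "jaw": 0}, {"delta_pos": [0, 0, -12], "turn": 0, "jaw": 0}])

```text
clock: 20.2
tool_pos: [0.6056, -0.1253, 0.1695]
eef_rot: [1.0, 0.0, -0.001, -0.0]
contact_force: [0.5, -0.1, 0.6]
opening: 0.994
```

Run:
```python
from plant import r
from h import *
s=r.get_state();print(go(s,[0.566,-0.375,0.19],0))
```

```text
pos [ 0.6056 -0.1253  0.1695] yaw 0.0 tilt 0.0025 -> delta [-3.99 24.96 -2.05] turn 0.0 (full 0.0)
```

>>> send_rows(series=[{"delta_pos": [-0.6, 4, -1], "turn": 0, "jaw": 0}, {"delta_pos": [-1.2, 8, -2], "turn": 0, "jaw": 0}, {"delta_pos": [-1.8, 12, -2], "turn": 0, "jaw": 0}, {"delta_pos": [-2.4, 16, -2], "turn": 0, "jaw": 0}, {"delta_pos": [-3, 20, -2], "turn": 0, "jaw": 0}, {"delta_pos": [-3.6, 23, -2], "turn": 0, "jaw": 0}, {"delta_pos": [-4, 25, -2], "turn": 0, "jaw": 0}, {"delta_pos": [-4, 25, -2], "turn": 0, "jaw": 0}])

```text
clock: 20.87
tool_pos: [0.5633, -0.3831, 0.1889]
eef_rot: [1.0, -0.004, -0.001, 0.003]
contact_force: [-0.2, -0.7, -0.7]
opening: 0.998
```

>>> send_rows(series=[{"delta_pos": [0, 0, 0], "turn": 0, "jaw": 0}, {"delta_pos": [0, 0, 0], "turn": 0, "jaw": 0}, {"delta_pos": [0, 0, 0], "turn": 0, "jaw": 0}])

```text
clock: 21.12
tool_pos: [0.5677, -0.373, 0.1891]
eef_rot: [1.0, 0.002, 0.0, -0.001]
contact_force: [0.6, 0.3, 0.4]
opening: 0.998
```

Run:
```python
from plant import r,vision
from h import *
import pickle
s=r.get_state();P=vision.camera_params("wrist");im=vision.snapshot("wrist")
pickle.dump((s,P),open("w10.pkl","wb"));cv2.imwrite("pics/w10.png",im)
a=im[100:250,170:350];cv2.imwrite("pics/w10a.png",cv2.resize(a,None,fx=4,fy=4,interpolation=cv2.INTER_CUBIC))
print(s["clock"],go(s,[0.566,-0.375,0.19],0))
im=vision.snapshot("side");cv2.imwrite("pics/s10.png",cv2.resize(im[110:280,260:420],None,fx=3.5,fy=3.5,interpolation=cv2.INTER_CUBIC))
```

```text
21.1167 pos [ 0.5677 -0.373   0.1891] yaw 0.2 tilt 0.0020 -> delta [-0.17  0.2  -0.1 ] turn 0.2 (full 0.2)
```

View pics/w10a.png

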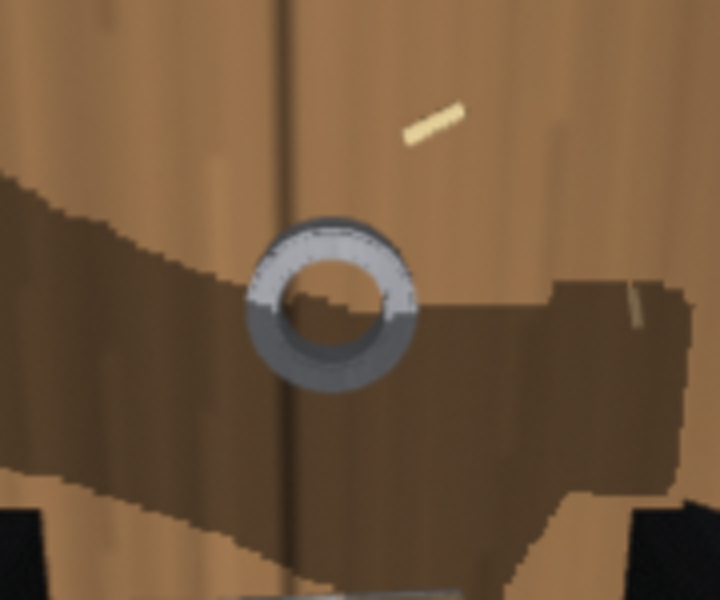

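View pics/s10.png

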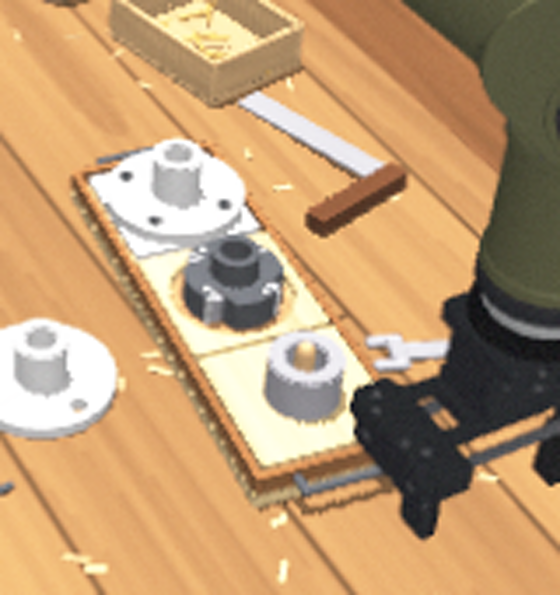

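The large collar sits flat around the dowel, and the cutter and flange are in place. The thin collar's top ring is at crop (332,309), with outer x 247–417 and y 226–393.

Run:
```python
from h import *
import pickle
s,P=pickle.load(open("w10.pkl","rb"))
f=lambda u,v:((u+.5)/4-.5+170,(v+.5)/4-.5+100)
c=at(P,f(332,309.5),.02);print(c);L=at(P,f(247,309),.02);R=at(P,f(417,309),.02);print(R-L)
print(go(s,[c[0],c[1],.014],0))
```

```text
[ 0.56750916 -0.37693592  0.02      ]
[0.04961472 0.00012033 0.        ]
pos [ 0.5677 -0.373   0.1891] yaw 0.2 tilt 0.0020 -> delta [-0.03  0.43 17.5 ] turn 0.2 (full 0.2)
```

>>> send_rows(series=[{"delta_pos": [0, 0.35, 4], "turn": 0, "jaw": 0}, {"delta_pos": [0, 0.35, 8], "turn": 0, "jaw": 0}, {"delta_pos": [0, 0.35, 12], "turn": 0, "jaw": 0}, {"delta_pos": [0, 0.35, 15], "turn": 0, "jaw": 0}, {"delta_pos": [0, 0.35, 16.5], "turn": 0, "jaw": 0}, {"delta_pos": [0, 0.35, 17.1], "turn": 0, "jaw": 0}, {"delta_pos": [0, 0.35, 17.1], "turn": 0, "jaw": 0}, {"delta_pos": [0, 0.35, 17.1], "turn": 0, "jaw": 0}])

```text
clock: 21.88
tool_pos: [0.568, -0.3794, 0.0198]
eef_rot: [1.0, 0.0, 0.001, 0.001]
contact_force: [0.5, 0.2, 0.6]
opening: 1.001
```

Run:
```python
from plant import r
from h import *
s=r.get_state();print(go(s,[0.5675,-0.3769,0.0145],0))
```

```text
pos [ 0.568  -0.3794  0.0198] yaw 0.1 tilt 0.0029 -> delta [-0.05 -0.25  0.53] turn 0.1 (full 0.1)
```

>>> send_rows(series=[{"delta_pos": [-0.05, -0.2, 0.3], "turn": 0, "jaw": 0}, {"delta_pos": [-0.05, -0.2, 0.45], "turn": 0, "jaw": 0}, {"delta_pos": [-0.05, -0.2, 0.45], "turn": 0, "jaw": 0}, {"delta_pos": [-0.05, -0.2, 0.45], "turn": 0, "jaw": 0}])

```text
clock: 22.22
tool_pos: [0.5665, -0.3772, 0.0145]
eef_rot: [1.0, 0.0, 0.001, 0.0]
contact_force: [-0.2, -0.8, -0.5]
opening: 1.001
```

Run:
```python
from plant import r
from h import *
s=r.get_state();print(go(s,[0.5675,-0.3769,0.0145],0))
```

```text
pos [ 0.5665 -0.3772  0.0145] yaw 0.0 tilt 0.0012 -> delta [ 0.1  -0.03 -0.  ] turn 0.0 (full 0.0)
```

>>> send_rows(series=[{"delta_pos": [0.05, 0, 0], "turn": 0, "jaw": 1}, {"delta_pos": [0.05, 0, 0], "turn": 0, "jaw": 1}, {"delta_pos": [0.05, 0, 0], "turn": 0, "jaw": 1}, {"delta_pos": [0.05, 0, 0], "turn": 0, "jaw": 1}, {"delta_pos": [0.05, 0, 0], "turn": 0, "jaw": 1}, {"delta_pos": [0.05, 0, 0], "turn": 0, "jaw": 1}, {"delta_pos": [0.05, 0, 0], "turn": 0, "jaw": 1}], force=25)

```text
clock: 22.8
tool_pos: [0.5666, -0.377, 0.0136]
eef_rot: [1.0, 0.0, -0.0, -0.0]
contact_force: [-0.2, 0.3, 0.2]
opening: 0.554
```

>>> send_rows(series=[{"delta_pos": [0, 0, -2], "turn": 0, "jaw": 1}, {"delta_pos": [0, 0, -5], "turn": 0, "jaw": 1}, {"delta_pos": [0, 0, -9], "turn": 0, "jaw": 1}, {"delta_pos": [0, 0, -13], "turn": 0, "jaw": 1}, {"delta_pos": [0, 0, -16], "turn": 0, "jaw": 1}, {"delta_pos": [0, 0, -17], "turn": 0, "jaw": 1}, {"delta_pos": [0, 0, -17], "turn": 0, "jaw": 1}])

```text
clock: 23.38
tool_pos: [0.5681, -0.378, 0.1866]
eef_rot: [1.0, 0.0, 0.003, 0.001]
contact_force: [1.2, 0.3, -1.3]
opening: 0.551
```

Run:
```python
from plant import r
from h import *
s=r.get_state();print(s["opening"]*88,s["contact_force"],go(s,[0.607,-0.1255,0.185],0))
```

```text
48.53101918138314 [ 1.17908006  0.34015285 -1.32652679] pos [ 0.5681 -0.378   0.1866] yaw 0.0 tilt 0.0058 -> delta [  3.9  -25.25   0.11] turn 0.0 (full 0.0)
```

>>> send_rows(series=[{"delta_pos": [0.4, -2.5, 0], "turn": 0, "jaw": 1}, {"delta_pos": [1, -6.5, 0], "turn": 0, "jaw": 1}, {"delta_pos": [1.6, -10.5, 0], "turn": 0, "jaw": 1}, {"delta_pos": [2.2, -14.5, 0], "turn": 0, "jaw": 1}, {"delta_pos": [2.8, -18.5, 0], "turn": 0, "jaw": 1}, {"delta_pos": [3.4, -22, 0], "turn": 0, "jaw": 1}, {"delta_pos": [3.9, -24.5, 0], "turn": 0, "jaw": 1}, {"delta_pos": [4, -25.2, 0], "turn": 0, "jaw": 1}])

```text
clock: 24.05
tool_pos: [0.6061, -0.117, 0.1808]
eef_rot: [1.0, 0.005, -0.002, -0.003]
contact_force: [0.0, 1.4, -1.3]
opening: 0.554
```

>>> send_rows(series=[{"delta_pos": [0, 0, 0], "turn": 0, "jaw": 1}, {"delta_pos": [0, 0, 0], "turn": 0, "jaw": 1}, {"delta_pos": [0, 0, 0], "turn": 0, "jaw": 1}, {"delta_pos": [0, 0, 0], "turn": 0, "jaw": 1}])

```text
clock: 24.38
tool_pos: [0.6056, -0.1279, 0.1831]
eef_rot: [1.0, -0.002, -0.001, 0.001]
contact_force: [0.0, -0.1, -1.0]
opening: 0.554
```

Run:
```python
from plant import r,vision
from h import *
import pickle
s=r.get_state();P=vision.camera_params("wrist");im=vision.snapshot("wrist")
pickle.dump((s,P),open("w11.pkl","wb"))
v=cv2.resize(im[130:330,150:360],None,fx=2.9,fy=2.9,interpolation=cv2.INTER_CUBIC)
t=np.linspace(0,2*np.pi,90)
zb=s["tool_pos"][2]-.0136
for (cx,cy),r_,z,c in (((.607,-.1255),.03,.072,(0,255,0)),((.607,-.1255),.008,.072,(0,255,0)),(s["tool_pos"][:2],.025,zb+.02,(0,0,255)),(s["tool_pos"][:2],.025,zb,(255,0,0))):
    for q in proj(P,np.c_[cx+r_*np.cos(t),cy+r_*np.sin(t),np.full(90,z)]):
        cv2.circle(v,tuple(((q-[150,130]+.5)*2.9-.5).round().astype(int)),1,c,-1)
cv2.imwrite("pics/w11.png",v)
print(s["clock"],go(s,[0.607,-0.1255,0.19],0))
```

```text
24.3833 pos [ 0.6056 -0.1279  0.1831] yaw -0.2 tilt 0.0020 -> delta [ 0.14 -0.24 -0.69] turn -0.2 (full -0.2)
```

View pics/w11.png

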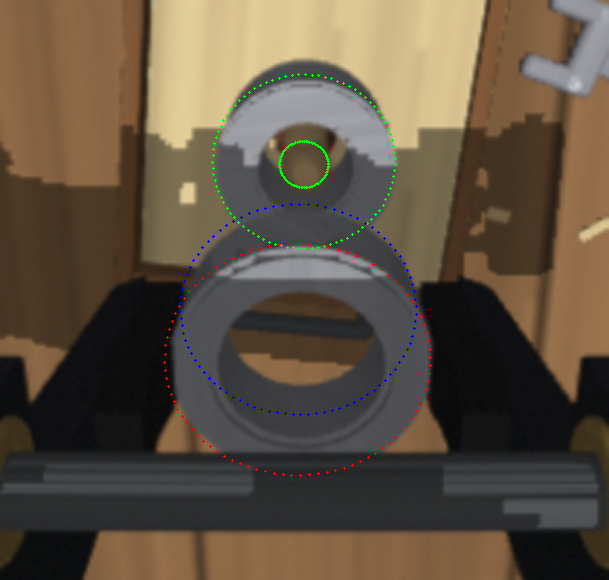

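>>> send_rows(series=[{"delta_pos": [0.1, -0.15, 2], "turn": 0, "jaw": 1}, {"delta_pos": [0.1, -0.15, 4.5], "turn": 0, "jaw": 1}, {"delta_pos": [0.1, -0.15, 6.5], "turn": 0, "jaw": 1}, {"delta_pos": [0.1, -0.15, 7.5], "turn": 0, "jaw": 1}, {"delta_pos": [0.1, -0.15, 7.5], "turn": 0, "jaw": 1}, {"delta_pos": [0.1, -0.15, 7.5], "turn": 0, "jaw": 1}, {"delta_pos": [0.1, -0.15, 7.5], "turn": 0, "jaw": 1}])

```text
clock: 25.02
tool_pos: [0.6084, -0.1241, 0.1098]
eef_rot: [1.0, -0.0, 0.001, 0.0]
contact_force: [-0.1, -0.3, -1.8]
opening: 0.555
```

Run:
```python
from plant import r,vision
from h import *
s=r.get_state();im=vision.snapshot("wrist")
cv2.imwrite("pics/w12.png",cv2.resize(im[130:330,150:360],None,fx=2.9,fy=2.9,interpolation=cv2.INTER_CUBIC))
print(s["clock"],go(s,[0.6073,-0.126,0.0856],0))
```

```text
25.0167 pos [ 0.6084 -0.1241  0.1098] yaw -0.0 tilt 0.0023 -> delta [-0.11  0.19  2.42] turn -0.0 (full -0.0)
```

View pics/w12.png

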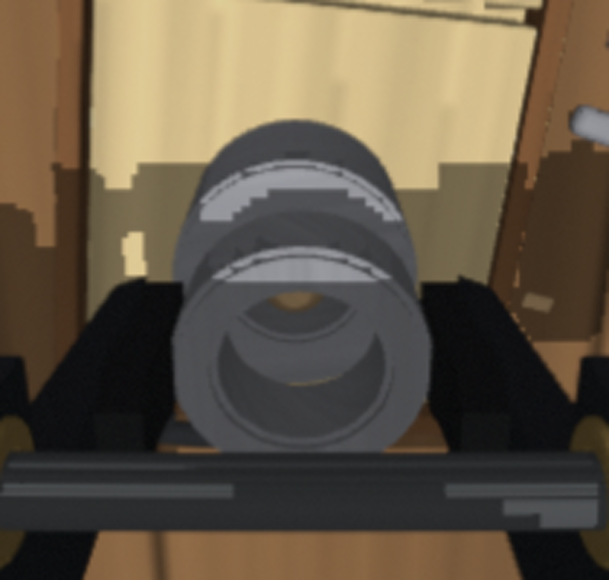

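The dowel tip shows through the small bore near (297,298), and the collars are roughly coaxial. Continuing down.

>>> send_rows(series=[{"delta_pos": [-0.1, 0.12, 0.2], "turn": 0, "jaw": 1}, {"delta_pos": [-0.1, 0.12, 0.6], "turn": 0, "jaw": 1}, {"delta_pos": [-0.1, 0.12, 1.0], "turn": 0, "jaw": 1}, {"delta_pos": [-0.1, 0.12, 1.4], "turn": 0, "jaw": 1}, {"delta_pos": [-0.1, 0.12, 1.8], "turn": 0, "jaw": 1}, {"delta_pos": [-0.1, 0.12, 2.1], "turn": 0, "jaw": 1}, {"delta_pos": [-0.1, 0.12, 2.2], "turn": 0, "jaw": 1}, {"delta_pos": [-0.1, 0.12, 2.2], "turn": 0, "jaw": 1}])

```text
clock: 25.73
tool_pos: [0.6062, -0.1246, 0.0861]
eef_rot: [1.0, 0.0, -0.0, -0.0]
contact_force: [-0.1, 0.3, -0.8]
opening: 0.557
```

>>> send_rows(series=[{"delta_pos": [0, 0.05, 0.1], "turn": 0, "jaw": 1}, {"delta_pos": [0, 0.05, 0.15], "turn": 0, "jaw": 1}, {"delta_pos": [0, 0.05, 0.15], "turn": 0, "jaw": 1}])

```text
clock: 25.98
tool_pos: [0.6066, -0.1252, 0.0855]
eef_rot: [1.0, 0.0, 0.0, -0.0]
contact_force: [-0.8, 0.8, 0.2]
opening: 0.555
```

>>> send_rows(series=[{"delta_pos": [0, 0, 0.05], "turn": 0, "jaw": 1}, {"delta_pos": [0, 0, 0.05], "turn": 0, "jaw": 0.4}, {"delta_pos": [0, 0, 0.05], "turn": 0, "jaw": 0.3}, {"delta_pos": [0, 0, 0], "turn": 0, "jaw": 0.2}, {"delta_pos": [0, 0, 0], "turn": 0, "jaw": 0.2}, {"delta_pos": [0, 0, -1.5], "turn": 0, "jaw": 0.2}, {"delta_pos": [0, 0, -4], "turn": 0, "jaw": 0.1}, {"delta_pos": [0, 0, -8], "turn": 0, "jaw": 0}])

```text
clock: 26.65
tool_pos: [0.604, -0.1247, 0.1628]
eef_rot: [1.0, 0.0, -0.004, -0.001]
contact_force: [0.5, 0.1, -1.5]
opening: 0.926
```

>>> send_rows(series=[{"delta_pos": [-2, 4, -3], "turn": 0, "jaw": 0}, {"delta_pos": [-4, 8, -5], "turn": 0, "jaw": 0}, {"delta_pos": [-6, 12, -5], "turn": 0, "jaw": 0}, {"delta_pos": [-8, 16, -5], "turn": 0, "jaw": 0}, {"delta_pos": [-8, 18, -5], "turn": 0, "jaw": 0}, {"delta_pos": [-8, 18, -5], "turn": 0, "jaw": 0}, {"delta_pos": [-8, 18, -5], "turn": 0, "jaw": 0}])

```text
clock: 27.23
tool_pos: [0.5247, -0.3093, 0.2152]
eef_rot: [1.0, -0.003, -0.0, 0.001]
contact_force: [1.2, 1.2, -0.2]
opening: 1.003
```

Run:
```python
from plant import r,vision
from h import *
s=r.get_state();print(s["clock"],s["tool_pos"],s["contact_force"])
im=vision.snapshot("side");cv2.imwrite("pics/s13.png",cv2.resize(im[110:330,170:410],None,fx=2.7,fy=2.7,interpolation=cv2.INTER_CUBIC))
im=vision.snapshot("top");cv2.imwrite("pics/t13.png",cv2.resize(im[110:220,140:400],None,fx=3,fy=3,interpolation=cv2.INTER_CUBIC))
# residuals by top camera, both top centers; measured later by eye
T=vision.camera_params("top");S=vision.camera_params("side")
f=lambda q:((q-[140,110]+.5)*3-.5).round(0)
g=lambda q:((q-[170,110]+.5)*2.7-.5).round(0)
X=np.array([[.6073,-.126,.092],[.620,0,.074],[.633,.1232,.084]])
print(f(proj(T,X)),g(proj(S,X)))
```

```text
27.2333 [ 0.52469349 -0.30929824  0.21518921] [ 1.21486777  1.22719484 -0.1720931 ]
[[487.  97.]
 [381.  90.]
 [279.  75.]] [[483. 259.]
 [427. 193.]
 [381. 118.]]
```

View pics/s13.png

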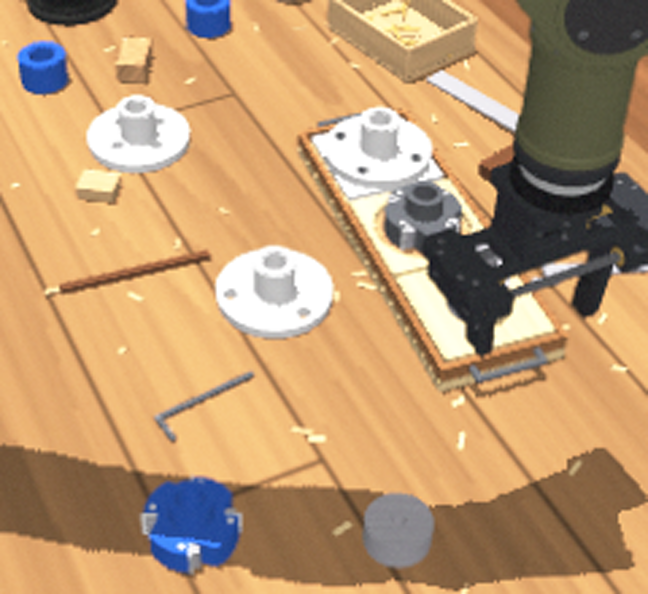

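View pics/t13.png

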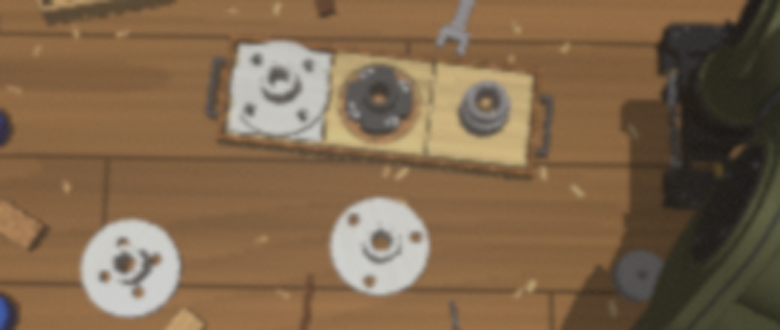

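The top view shows the small collar on the large one, around the dowel, at about (486,102). The gripper hides it from the side camera, so I'll move clear and check once more.

>>> send_rows(series=[{"delta_pos": [-3, 4, -2], "turn": 0, "jaw": 0}, {"delta_pos": [-6, 8, -4], "turn": 0, "jaw": 0}, {"delta_pos": [-9, 12, -4], "turn": 0, "jaw": 0}, {"delta_pos": [-9, 15, -4], "turn": 0, "jaw": 0}, {"delta_pos": [-9, 15, -4], "turn": 0, "jaw": 0}, {"delta_pos": [-9, 15, -4], "turn": 0, "jaw": 0}, {"delta_pos": [-9, 15, -4], "turn": 0, "jaw": 0}])

```text
clock: 27.92
tool_pos: [0.4378, -0.4539, 0.2548]
eef_rot: [1.0, 0.001, 0.0, -0.001]
contact_force: [1.3, 0.7, -0.8]
opening: 0.996
```

Run:
```python
from plant import r,vision
from h import *
s=r.get_state();print(s["clock"],s["tool_pos"],s["contact_force"])
im=vision.snapshot("side");cv2.imwrite("pics/s14.png",cv2.resize(im[120:280,270:390],None,fx=3.7,fy=3.7,interpolation=cv2.INTER_CUBIC))
S=vision.camera_params("side")
g=lambda q:((q-[270,120]+.5)*3.7-.5).round(0)
print(g(proj(S,[[.6073,-.126,z] for z in (.032,.072,.092)])))
```

```text
27.9167 [ 0.43779997 -0.45394341  0.25476984] [ 1.31756828  0.74445201 -0.77388897]
[[282. 377.]
 [288. 338.]
 [291. 318.]]
```

View pics/s14.png

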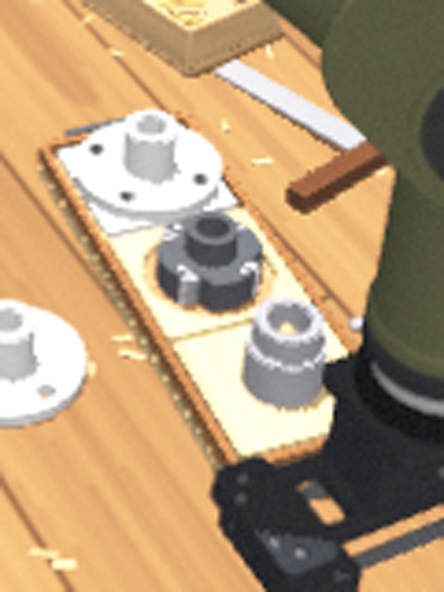

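Run:
```python
from plant import vision
from h import *
im=vision.snapshot("side");S=vision.camera_params("side")
t=np.linspace(0,2*np.pi,120);K=9;o=np.array([285,128])
v=cv2.resize(im[128:180,285:335],None,fx=K,fy=K,interpolation=cv2.INTER_CUBIC);w=v.copy()
for r_,z in ((.06,.044),(.06,.032),(.022,.084),(.013,.084)):
    for q in proj(S,np.c_[.633+r_*np.cos(t),.1232+r_*np.sin(t),np.full(120,z)]):
        cv2.circle(w,tuple(((q-o+.5)*K-.5).round().astype(int)),1,(0,0,255),-1)
cv2.imwrite("pics/s15.png",cv2.resize(np.hstack([v,w]),(800,416)))
```

```text
(no output)
```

View pics/s15.png

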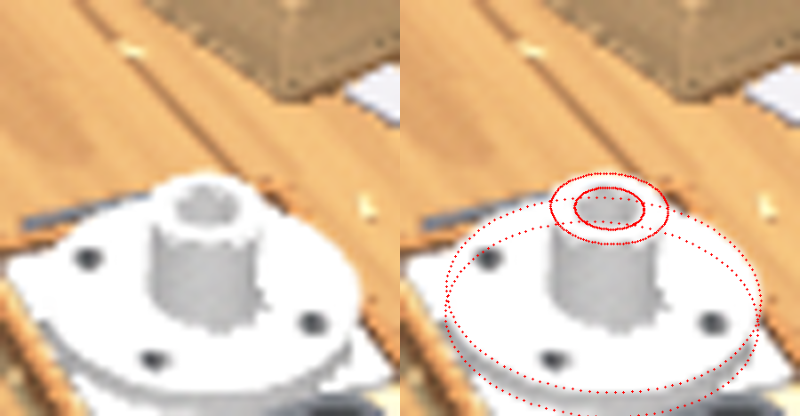

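The overlay agrees with a flat, seated flange to under about 1 px, and every stud shows in its hole. Handing in.

Run:
```python
from plant import r,order
print(r.get_state()["clock"]);print(order.finish_job())
```

```text
28.0167
the job is handed in; nothing more can be done
None
```

I handed the job in at about 28 s of the 112 s, with all four parts in the tray; the hand-in gives no verdict.

- **Flange:** The wide four-hole flange went down over the four studs. The wrist picture shows a stud in every hole. The side overlay fits a flat flange at seated height to about 1 px (about 2 mm), which is also the limit of the camera calibration.
- **Cutter head:** I lowered it into its nest until the wrist force showed contact, then released it. The top and side pictures show it upright and well inside the recess.
- **Collars:** The large one was lowered to contact with the block and the small one onto it. The side picture shows them stacked and level around the dowel, with the small collar within about 1 px of its predicted place.
- **Other parts:** I did not touch the other two flanges, the small-bore collar or the look-alikes, and they lie where they did in the last pictures.
- **Arm:** It ended clear of everything.

No check failed. The cameras disagreed with each other by 2–5 mm at times, so I placed by the wrist camera.

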